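Offer a swing arm's hinge tongue up to its bracket

ROBOT

A 7-joint arm with a two-finger parallel gripper is mounted at the origin on a cart in front of the work surface, level with it; the furniture and walls round the work are solid. World frame = base frame: x ahead of the robot, y to its left, z up, the work surface at z = 0. Lengths are in mm, angles in rad, forces in N, time in s.
With the tool pointing down it reaches from about 425 to 950 mm from the base axis. Payload 16.7 kg.
Tool frame: the origin (TCP) lies at the very end of the fingers, on their centre line; the grasp point (between the pads) lies 19 mm behind it; x points along the fingers, y is the direction in which the jaws open and shut, and the axes are right-handed (so a half turn about x gives the same grasp; the last joint's range is limited). The gripper opens to 94 mm and grips with 3 to 60 N. Pads are 16 mm wide; open, the fingers measure 119 mm over their backs; the gripper's body (75 mm by 177 mm) begins 78 mm behind the grasp point.
Start: joints at [-1.31, 0.426, 0.074, 1.606, -0.034, 1.111, -0.067], TCP at [269.556, 618.8, 205.467] pointing down, gripper open.
Joint ranges: [-2.85, 2.85], [-0.5, 2.14], [-1.23, 1.37], [0.21, 2.46], [-1.02, 4.16], [0.16, 2.05], [-2.73, 2.73]. Speed limits (rad/s): [1.89, 1.89, 2.39, 2.39, 3.01, 3.01, 3.01].

INTERFACE

Orientations are given as a rotation vector (axis times angle).
In Python, from cell import sense, optics, env gives the robot as it stands.
- The arm moves only by the shell command python3 -m pendant 'ROWS'. ROWS is JSON, one flat list of numbers, 5 for each row, row after row: the opening, from 0 (shut) to 1 (fully open), then the shift along the tool's x, y, z in cm, then the turn about the tool's x in rad. A call has 1 to 20 rows; each row is the pose to reach, as a shift and turn from the pose measured when the call began, along the tool's axes at that moment; what a row does not reach only later rows make up. A row lasts 1/12 s, in which the tool goes at most 41.7 mm and 7.16 degrees, less where a joint would pass 70% of its speed; a pose out of reach is approached as far as the arm can. A call with a gripper value outside its range is refused whole. The fingers move at their own pace and stop on an object; the grip force is fixed at half the most. Time passes only in rows, so rows that repeat a pose let the fingers close. It gives the time, the measured TCP pose, the force and the opening at its end, in the units of the state.
- sense(): the state, without advancing time (a new reading comes with each control period).
- optics.snapshot(name): name is "side" or "top"; returns (picture, depth): 384x512x3 uint8, red, green, blue; 384x512 float32, mm along the optical axis (not along the pixel's ray), 0 where there is no reading.
- optics.calibration(name): a dict with "fx", "fy", "cx", "cy" (pixels), "pose" (4x4, takes a point from camera to world coordinates). Camera axes: x right, y down, z forward; pixel columns grow to the right and rows downward; lengths in mm; the calibration is good to about 2 mm. A picture is of the moment at which its call begins. calibration takes no time and is no camera call.
- env.hand_in(): hands the job in, once; it reports no verdict.
The state is a dict: "clock": time; "joint_pos": joint angles; "joint_velocities": joint speeds; "joint_efforts": joint torques, N m; "ee_pos": TCP position; "orientation": TCP orientation; "contact_force": force on the tool from outside, world axes, zero at the start; "torque": the same for the moment, N m; "grip_width": opening from 0.0 (shut) to 1.0 (fully open).
Only numpy, scipy, OpenCV 4.12 (cv2) and the standard library are available. Lean on these libraries where they do the work, as an engineer would, in place of code of your own. Each camera call takes 0.05 s, during which the arm holds its last target.

TASK

The swing arm of a splash shield, a short metal rod, lies on the bench with its hinge tongue flat. Roll it along the bench until the tongue stands on edge, then pick it up and bring the tongue between the two knuckles of the hinge bracket so that all three holes line up and the pin could be pushed straight through. Finish while still holding it there, motionless and carried by the gripper alone, not leaning on the bracket, and leave the other things on the bench where they are.

Things in the scene. Friction and masses are not known exactly. Their poses are not given: they have to be found in the camera images.
- swing_arm: loose steel tube, 24 mm diameter, 206 mm long, about 0.22 kg, black cap at one end, flat hinge tongue at the other; rolls freely. Origin on the rod's axis at its balance point, 12 mm above the bench when lying; x along the rod to the tongue, z along the tongue's hole (straight up at the start, level when on edge). Round from x = -90 to +80 mm; tongue to +116 mm, 10 mm thick, 20 mm wide
- tongue_hole (a point): centre of the 12 mm hole through the tongue, on the rod's axis, 106 mm from the arm's origin along x; axes as swing_arm. To the left of the lying swing arm the bench is free for rolling; a fixed gel tank stands to its right
- hinge_bracket: fixed grey bracket: base plate 90 mm wide, 8 mm high (x -26 to +38 mm), with two upright leaves ending in round knuckles 30 mm across, 10 mm thick, top at 75 mm. Origin on the bench under the knuckle holes; z up, x from front (robot side) to back. The slot between them (y -9 to +9 mm) is open at top, front and back, down to 24 mm. A 7 mm pin is parked at the back right, 52 mm high
- bracket_hole (a point): centre of the bracket's two 12 mm knuckle holes, in the middle of the slot, 60 mm above the bench; the holes run along the bracket's y; axes as hinge_bracket
- marker: bystander: loose marker pen with dark cap, 143 mm long, lying beyond the arm; origin at the centre of its underside
- comb: bystander: loose pale gel comb, 160 mm long, 30 mm high, left of the bracket; origin at the centre of its underside
- scraper: bystander: loose flat green gel scraper, 75 x 210 x 12 mm, lying in front of the bracket near the bench's front edge; origin at the centre of its underside
- tape: bystander: loose roll of green tape, 64 mm across, 13 mm high, lying flat between marker and bracket, beyond the swing arm; origin at the centre of its underside
- dish: bystander: loose closed culture dish, 91 mm across, 14 mm high, left of the bracket; origin at the centre of its underside

How it is judged:
By the outcome, as a careful person would: the job done as asked, in the order asked, and still so for the second after the job is handed in, while the arm keeps its last pose, push and grip.
It also fails if it takes over 58 s, if anything falls off the work surface, if the arm or the gripper's body presses on something with over 40 N, if the wrist force passes 120 N, or if a joint passes its speed limit or range.

## Working session

There is one attempt and no reset: what is moved stays moved. The work goes in short steps, Python scripts to look and compute and a shell command to move; the robot and the scene stay as the last step left them, time stands still between calls to the robot, and variables do not carry over. Pictures are saved under pics/ and viewed, and the job is handed in when it is done.

```bash
ls; mkdir -p pics
python3 - <<'E'
from cell import sense, optics, env
import cv2,numpy as np
s=sense();print(s)
for n in("side","top"):
    p,d=optics.snapshot(n);np.savez(f"{n}0.npz",p=p,d=d)
    cv2.imwrite(f"pics/{n}0.png",cv2.resize(p[:,:,::-1],(800,600),interpolation=cv2.INTER_CUBIC))
    c=optics.calibration(n);print(n,c)
E
```

```text
pics
{'clock': 0.0, 'joint_pos': array([-1.30951452,  0.42671147,  0.07384648,  1.60662305, -0.03410422,
        1.11080272, -0.06713015]), 'joint_velocities': array([ 0.00051405, -0.00020098, -0.00016752,  0.00036428,  0.00108733,
       -0.00019303, -0.00025616]), 'joint_efforts': array([ 7.18109786e-04, -9.35806561e+01,  3.66672233e+00, -4.54200804e+01,
       -4.89037496e-02,  2.01839948e-02,  1.36384560e-04]), 'ee_pos': array([269.39130189, 618.42220928, 204.78210353]), 'orientation': array([ 0.32126534,  1.54684217, -0.32327713]), 'contact_force': array([-0.49419782, -0.8491428 ,  0.009293  ]), 'torque': array([-0.00850697,  0.01227959, -0.02311758]), 'grip_width': 0.9983282951455358}
side {'fx': 499.6815936124452, 'fy': 499.6815936124452, 'cx': 251.8984902555623, 'cy': 193.715046708418, 'pose': array([[ 9.99406155e-01, -1.20579599e-02, -3.22791411e-02,
         5.92473146e+02],
       [ 2.29964839e-02, -4.64229204e-01,  8.85416517e-01,
        -8.07895434e+02],
       [-2.56612368e-02, -8.85633023e-01, -4.63676233e-01,
         6.09687665e+02],
       [ 0.00000000e+00,  0.00000000e+00,  0.00000000e+00,
         1.00000000e+00]])}
top {'fx': 460.3471286972771, 'fy': 460.3471286972771, 'cx': 248.68233319518748, 'cy': 183.0200283369228, 'pose': array([[-8.05705712e-03, -9.91979978e-01,  1.26138049e-01,
         4.30541175e+02],
       [-9.99966708e-01,  8.15552252e-03,  2.64203830e-04,
         2.10740493e+02],
       [-1.29080661e-03, -1.26131721e-01, -9.92012663e-01,
         1.11040897e+03],
       [ 0.00000000e+00,  0.00000000e+00,  0.00000000e+00,
         1.00000000e+00]])}
```

View pics/top0.png

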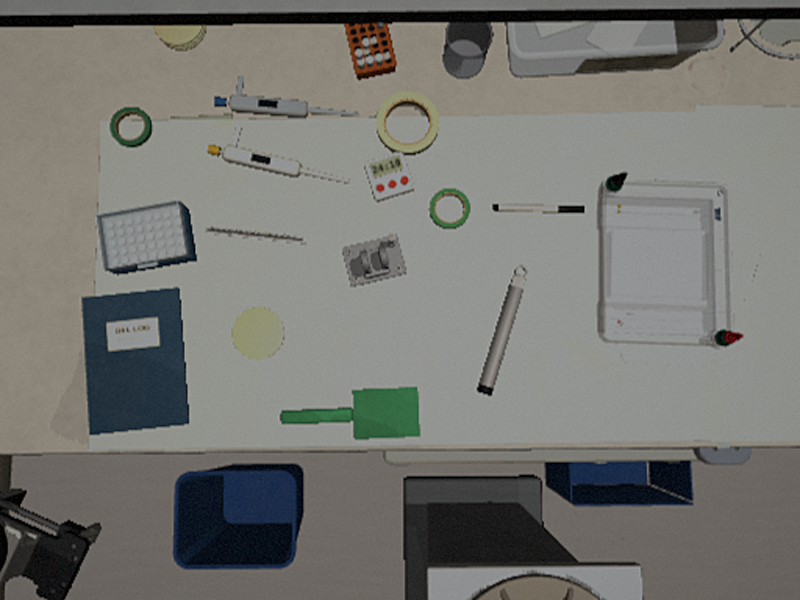

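View pics/side0.png

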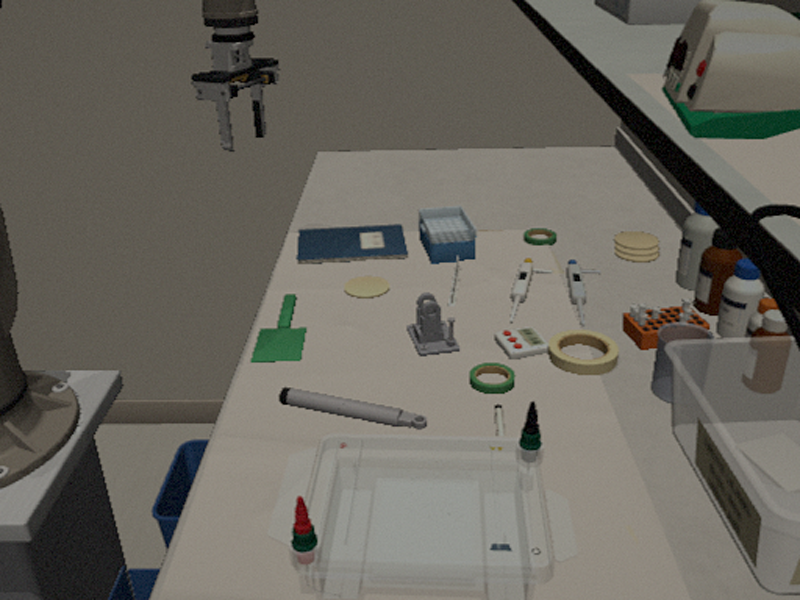

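Top view (800x600): the arm runs from its cap at (485,390) to the tongue at (520,270). The bracket is at (375,258), tape at (450,208) and tank at right. Next I'll measure them.

```bash
cat > h.py <<'E'
import numpy as np,cv2
from scipy.spatial.transform import Rotation as R
from cell import sense,optics,env
def ray(n,uv,z):
    c=optics.calibration(n);P=c["pose"];uv=np.atleast_2d(uv).astype(float)
    d=np.c_[(uv[:,0]-c["cx"])/c["fx"],(uv[:,1]-c["cy"])/c["fy"],np.ones(len(uv))]@P[:3,:3].T
    o=P[:3,3];return o+d*((z-o[2])/d[:,2])[:,None]
def cloud(n,d):
    c=optics.calibration(n);P=c["pose"];v,u=np.mgrid[:384,:512]
    X=np.stack([(u-c["cx"])/c["fx"]*d,(v-c["cy"])/c["fy"]*d,d],-1)
    return X@P[:3,:3].T+P[:3,3]
def crop(n,p,u0,u1,v0,v1,name):
    im=p[v0:v1,u0:u1,::-1];k=min(800/im.shape[1],600/im.shape[0])
    cv2.imwrite(f"pics/{name}.png",cv2.resize(im,None,fx=k,fy=k,interpolation=cv2.INTER_NEAREST));print(name,"scale",k)
E
python3 - <<'E'
from h import *
for n in("top","side"):
    z=np.load(n+"0.npz");p,d=z["p"],z["d"];W=cloud(n,d)
    print(n,"bench z", np.median(W[200:240,180:200,2]) if n=="top" else "")
    # rod: points in rod region above bench
    if n=="top": crop(n,p,200,360,120,265,"topc")
    else: crop(n,p,170,330,160,290,"sidec")
    ok=(d>0)&(W[...,2]>6)&(W[...,2]<100)&(W[...,0]>300)&(W[...,0]<760)&(W[...,1]>-200)&(W[...,1]<350)
    nl,lab,st,ce=cv2.connectedComponentsWithStats(ok.astype(np.uint8))
    for i in range(1,nl):
        if st[i,4]>40: 
            q=W[lab==i];print(st[i],q.mean(0).round(),q.min(0).round(),q.max(0).round())
s=sense();print(R.from_rotvec(s["orientation"]).as_matrix().round(3))
E
```

```text
top bench z 0.3650699118453531
topc scale 4.137931034482759
[192 107  33  11 126] [745. 313.  15.] [733. 270.   6.] [759. 349.  20.]
[233 106  32  23 543] [735. 210.  15.] [705. 172.   6.] [760. 248.  23.]
[ 382  108   51  126 5318] [ 582. -149.   72.] [ 446. -200.    6.] [736. -94.  99.]
[275 121  26  26 297] [692. 116.  12.] [660.  85.   6.] [723. 146.  17.]
[315 131  59   6 267] [691. -25.  10.] [683. -94.   6.] [698.  48.  17.]
[219 150  41  34 799] [609. 234.  22.] [571. 186.   6.] [652. 283.  77.]
[305 170  33  84 823] [496.  40.  20.] [402.  -2.   6.] [600.  80.  29.]
[191 261  36  11 322] [374. 309.  10.] [363. 266.   6.] [386. 349.  17.]
side bench z 
sidec scale 4.615384615384615
[260 187  34  40 790] [610. 218.  31.] [572. 181.   6.] [650. 279.  76.]
[326 186   7  21  71] [746. 313.  15.] [734. 268.   8.] [758. 350.  24.]
[160 192  36  40 442] [376. 246.   8.] [340. 162.   6.] [414. 349.  16.]
[316 209  26  21 380] [735. 200.  15.] [706. 167.   6.] [760. 243.  20.]
[300 232  30  19 313] [691. 111.  12.] [660.  80.   6.] [724. 147.  16.]
[ 178  247   95   28 1034] [501.  30.  17.] [402.  -7.   6.] [599.  73.  26.]
[ 177  258  183   62 6261] [ 590. -151.   73.] [ 445. -200.    6.] [733.  46. 100.]
[[-0.     0.399  0.917]
 [-0.001  0.917 -0.399]
 [-1.    -0.001  0.   ]]
```

View pics/topc.png

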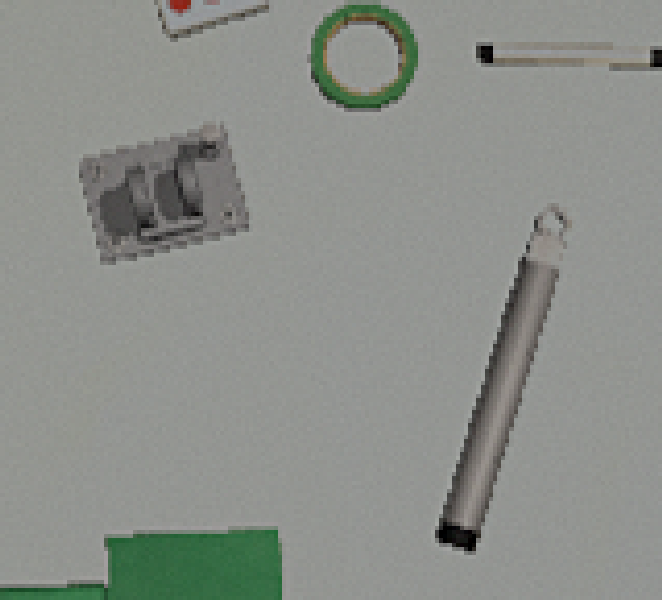

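View pics/sidec.png

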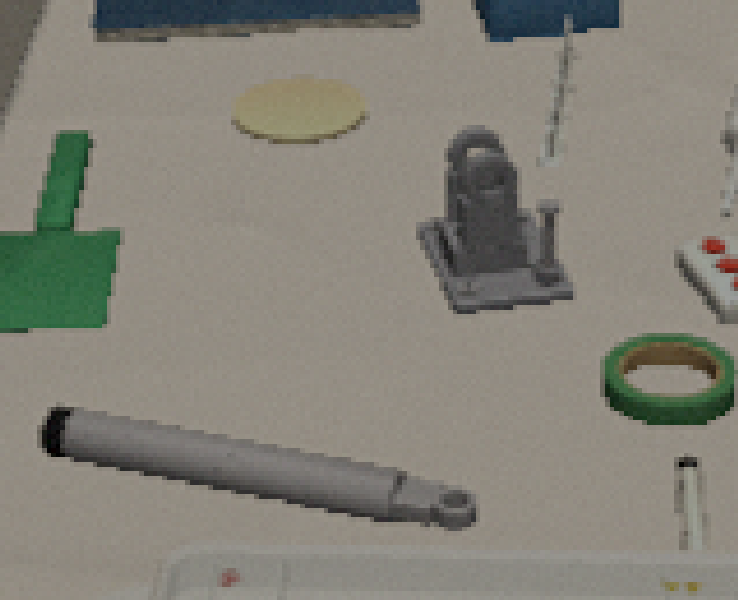

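Run:
```python
from h import *
z=np.load("top0.npz");p,d=z["p"],z["d"]
def px(x,y,o=(200,120),k=4.1379):return (o[0]+(x)/k-.5,o[1]+(y)/k-.5)
a=ray("top",[px(458,545),px(555,207)],12)
print("rod",a.round(1),np.linalg.norm(a[1]-a[0]),np.degrees(np.arctan2(*(a[1]-a[0])[[1,0]])))
c=ray("top",[px(80,160),px(222,122),px(248,228),px(103,264)],8)
print(c.round(1)); 
for i in range(4):
    v=c[(i+1)%4]-c[i];print(np.linalg.norm(v),np.degrees(np.arctan2(v[1],v[0])))
# rod from depth: ridge
for n in("top","side"):
    z=np.load(n+"0.npz");p,d=z["p"],z["d"];W=cloud(n,d)
    if n=="top":
        hsv=cv2.cvtColor(p,cv2.COLOR_RGB2HSV)
        m=np.zeros(d.shape,bool);m[170:255,303:340]=1
        m&=(W[...,2]>7)&(W[...,2]<40)&(d>0)
        v,u=np.nonzero(m);g=ray("top",np.c_[u,v],12)[:,:2]
    else:
        m=np.zeros(d.shape,bool);m[244:278,176:276]=1
        m&=(W[...,2]>5)&(W[...,2]<40)&(d>0);g=W[m][:,:2]
    vx,vy,x0,y0=cv2.fitLine(g.astype(np.float32),cv2.DIST_L2,0,.01,.01).ravel()
    if vx<0:vx,vy=-vx,-vy
    t=(g-[x0,y0])@[vx,vy];print(n,"axis",np.degrees(np.arctan2(vy,vx)),"pt",x0,y0,"ends",[(x0+vx*s,y0+vy*s) for s in np.percentile(t,[.3,99.7])],np.ptp(np.percentile(t,[.3,99.7])))
    # bracket
    m=(d>0)&(W[...,2]>5)&(W[...,2]<90)&(abs(W[...,0]-610)<60)&(abs(W[...,1]-232)<60)
    if n=="top":
        v,u=np.nonzero(m&(W[...,2]<14));g=W[m&(W[...,2]<14)][:,:2]
        r=cv2.minAreaRect(g.astype(np.float32));print("base rect",r)
    q=W[m&(W[...,2]>66)];print("knuckle tops",len(q),q.mean(0),q.min(0),q.max(0))
```

```text
rod [[406.8  67.2  12. ]
 [601.4   5.7  12. ]] 204.05040135749167 -17.520194940852274
[[632.2 283.1   8. ]
 [654.2 199.5   8. ]
 [591.  184.9   8. ]
 [570.5 269.7   8. ]]
86.47927390129843 -75.24688381108793
64.86584470342495 -166.97704259147315
87.26639209525842 103.60113451911745
63.14078034174122 12.276938512928771
top axis -18.490181 pt 496.78375 39.08936 ends [(np.float64(405.2035447296002), np.float64(69.71421979379454)), (np.float64(598.9922261047321), np.float64(4.9103556851475005))] 204.33695843131858
base rect ((607.7716674804688, 232.67176818847656), (119.83063507080078, 109.88863372802734), 3.4421005249023438)
knuckle tops 97 [604.51321639 233.02299204  71.72668033] [588.71185279 214.47956161  66.83600502] [621.37488273 253.43979954  77.22104962]
side axis -17.652145 pt 500.77554 29.917294 ends [(np.float64(402.66616131730154), np.float64(61.137728475635086)), (np.float64(597.0753263168613), np.float64(-0.7272896074517803))] 204.01520620461795
knuckle tops 87 [605.2863548  228.55671718  70.76723743] [590.12554294 206.84075929  66.15430619] [622.42845356 251.24162759  75.96305017]
```

Rod centre is about (490,40) with yaw about −17.6°; the bracket is near (606,232) with yaw about 13°. Ends, length (204–206) and plate sides (86×64) fit the given sizes. Moving above the rod at height and turning −0.10.

```bash
python3 -m pendant '[0.998,0,-7,7,-0.02,0.998,0,-14,14,-0.04,0.998,0,-21,21,-0.06,0.998,0,-28,28,-0.08,0.998,0,-35,35,-0.1,0.998,0,-44.2,43.3,-0.1,0.998,0,-44.2,43.3,-0.1,0.998,0,-44.2,43.3,-0.1,0.998,0,-44.2,43.3,-0.1,0.998,0,-44.2,43.3,-0.1,0.998,0,-44.2,43.3,-0.1,0.998,0,-44.2,43.3,-0.1,0.998,0,-44.2,43.3,-0.1,0.998,0,-44.2,43.3,-0.1,0.998,0,-44.2,43.3,-0.1,0.998,0,-44.2,43.3,-0.1,0.998,0,-44.2,43.3,-0.1,0.998,0,-44.2,43.3,-0.1,0.998,0,-44.2,43.3,-0.1,0.998,0,-44.2,43.3,-0.1]'
```

```text
clock: 1.77
ee_pos: [489.6, 41.5, 205.3]
orientation: [0.242, 1.558, -0.243]
contact_force: [0.9, -0.2, 0.2]
grip_width: 0.999
```

```bash
python3 -m pendant '[0.99,4,0,0,0,0.99,8,0,0,0,0.99,12,0,0,0,0.99,15,0,0,0,0.99,17,0,0,0,0.99,19,0,0,0,0.99,20.1,0,0,0,0.99,20.1,0,0,0,0.6,20.1,0,0,0,0.5,20.1,0,0,0,0.45,20.1,0,0,0,0.45,20.1,0,0,0,0.45,20.1,0,0,0,0.45,20.1,0,0,0]'
python3 - <<'E'
from h import *
p,d=optics.snapshot("top");np.savez("top1.npz",p=p,d=d);crop("top",p,270,370,150,260,"top1")
p,d=optics.snapshot("side");np.savez("side1.npz",p=p,d=d);crop("side",p,160,300,180,285,"side1")
print(R.from_rotvec(sense()["orientation"]).as_matrix().round(3))
E
```

```text
clock: 2.93
ee_pos: [489.7, 41.5, 4.8]
orientation: [0.242, 1.557, -0.243]
contact_force: [-1.3, 0.4, 0.0]
grip_width: 0.601
top1 scale 5.454545454545454
side1 scale 5.714285714285714
[[-0.     0.304  0.953]
 [-0.001  0.953 -0.304]
 [-1.    -0.001 -0.   ]]
```

View pics/top1.png

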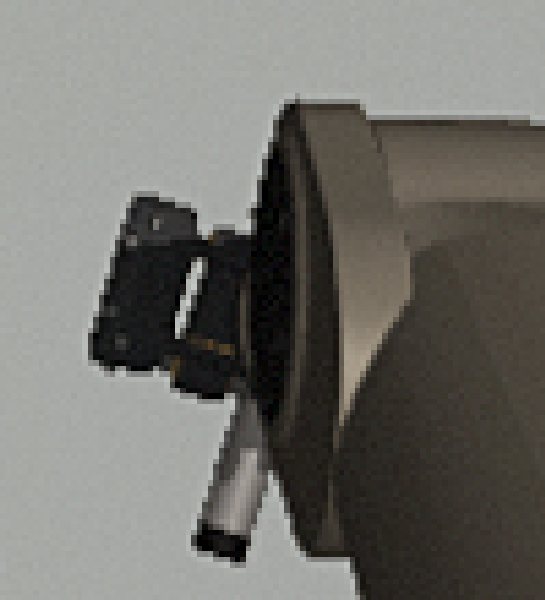

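View pics/side1.png

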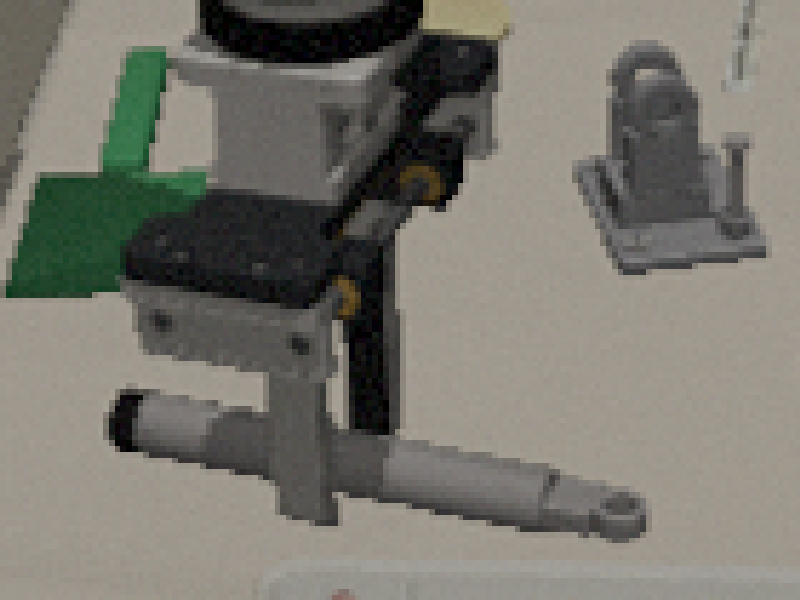

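Side view: fingers straddle the rod at about (300,460), and the tongue is flat at (620,510). Narrow to about 29 mm, push left 18.9 mm (a quarter turn), then close.

```bash
python3 -m pendant '[0.31,0,0,0,0,0.31,0,0,0,0,0.31,0,0,0,0,0.31,0,0,0,0,0.31,0,0,0,0,0.31,0,0,0,0,0.31,0,0.2,0,0,0.31,0,0.4,0,0,0.31,0,0.6,0,0,0.31,0,0.8,0,0,0.31,0,1.0,0,0,0.31,0,1.2,0,0,0.31,0,1.4,0,0,0.31,0,1.55,0,0,0.31,0,1.7,0,0,0.31,0,1.8,0,0,0.31,0,1.89,0,0,0.31,0,1.89,0,0,0.31,0,1.89,0,0]'
python3 - <<'E'
from h import *
p,d=optics.snapshot("side");np.savez("side2.npz",p=p,d=d);crop("side",p,160,300,180,285,"side2")
E
```

```text
clock: 4.62
ee_pos: [495.3, 59.4, 4.5]
orientation: [0.242, 1.557, -0.243]
contact_force: [0.5, -0.6, -0.3]
grip_width: 0.309
side2 scale 5.714285714285714
```

View pics/side2.png

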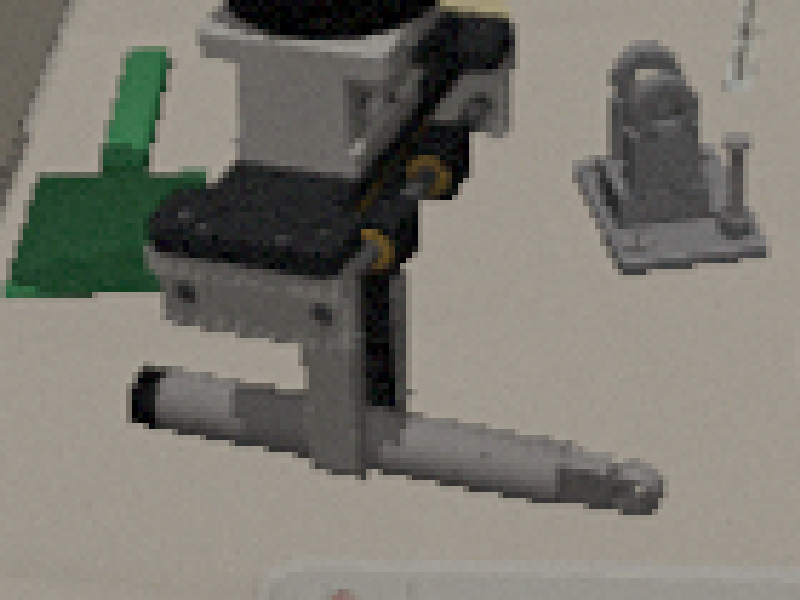

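Side view: the tongue now shows its face with the hole at (635,490), so it stands about on edge. To square it precisely I'll open a little, move along the rod and pinch the tongue's flats.

```bash
python3 -m pendant '[0.5,0,0,0,0,0.5,0,0,0,0,0.5,0,0,0,0,0.5,0,0,2,0,0.5,0,0,4.5,0,0.5,0,0,7,0,0.5,0,0,9,0,0.5,0,0,10,0,0.5,0,0,10,0,0.3,0,0,10,0,0.3,0,0,10,0,0.3,0,0,10,0,0.3,0,0,10,0]'
python3 - <<'E'
from h import *
p,d=optics.snapshot("side");np.savez("side3.npz",p=p,d=d);crop("side",p,160,300,180,285,"side3")
E
```

```text
clock: 5.75
ee_pos: [589.8, 29.5, 4.6]
orientation: [0.241, 1.558, -0.242]
contact_force: [-0.4, -0.6, -0.9]
grip_width: 0.31
side3 scale 5.714285714285714
```

View pics/side3.png

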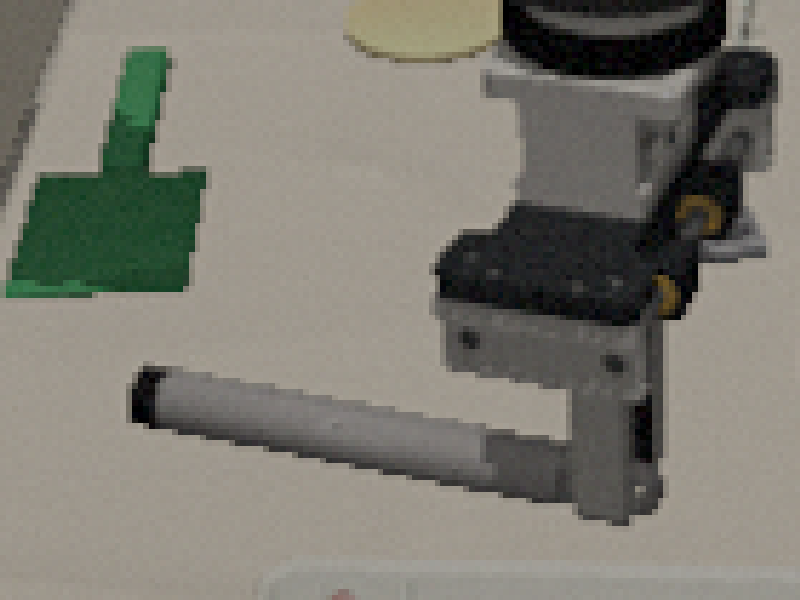

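Side view: fingers straddle the tongue at (600,490), with the tongue tip just beyond at (650,490). Pinching.

```bash
python3 -m pendant '[0.22,0,0,0,0,0.19,0,0,0,0,0.16,0,0,0,0,0.14,0,0,0,0,0.12,0,0,0,0,0.1,0,0,0,0,0.08,0,0,0,0,0.05,0,0,0,0,0.05,0,0,0,0,0.05,0,0,0,0]'
```

```text
clock: 6.63
ee_pos: [590.0, 29.4, 4.6]
orientation: [0.241, 1.558, -0.242]
contact_force: [-0.8, -0.7, -0.4]
grip_width: 0.103
```

```bash
python3 -m pendant '[0.15,0,0,0,0,0.2,0,0,0,0,0.3,0,0,0,0,0.4,0,0,0,0,0.5,0,0,0,0,0.5,0,0,0,0,0.5,0,0,-2,0,0.5,0,0,-4.5,0,0.5,0,0,-7,0,0.5,0,0,-9,0,0.5,0,0,-9.8,0,0.5,0,0,-9.8,0,0.5,0,0,-9.8,0]'
python3 - <<'E'
from h import *
p,d=optics.snapshot("side");np.savez("side4.npz",p=p,d=d);crop("side",p,160,300,180,285,"side4")
p,d=optics.snapshot("top");np.savez("top4.npz",p=p,d=d);crop("top",p,270,370,150,260,"top4")
E
```

```text
clock: 7.72
ee_pos: [497.6, 59.3, 5.0]
orientation: [0.241, 1.557, -0.242]
contact_force: [1.1, 0.0, 0.7]
grip_width: 0.502
side4 scale 5.714285714285714
top4 scale 5.454545454545454
```

View pics/side4.png

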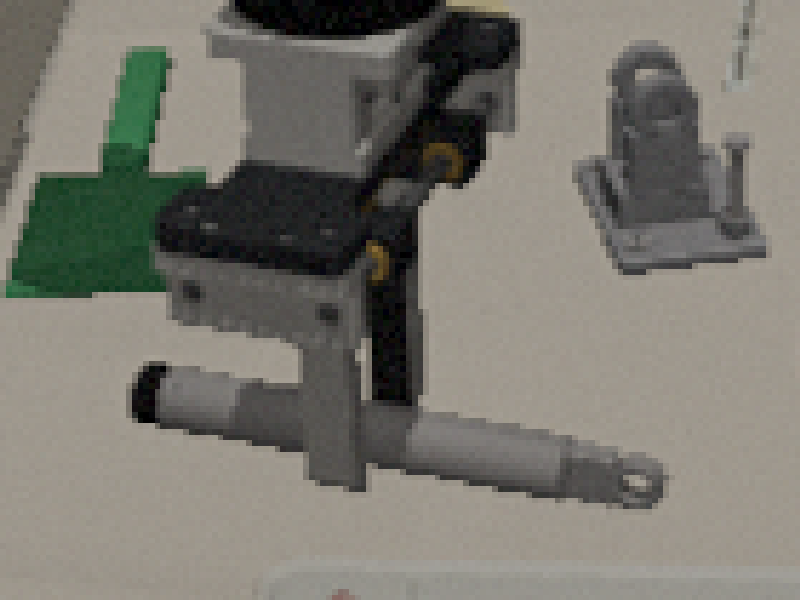

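View pics/top4.png

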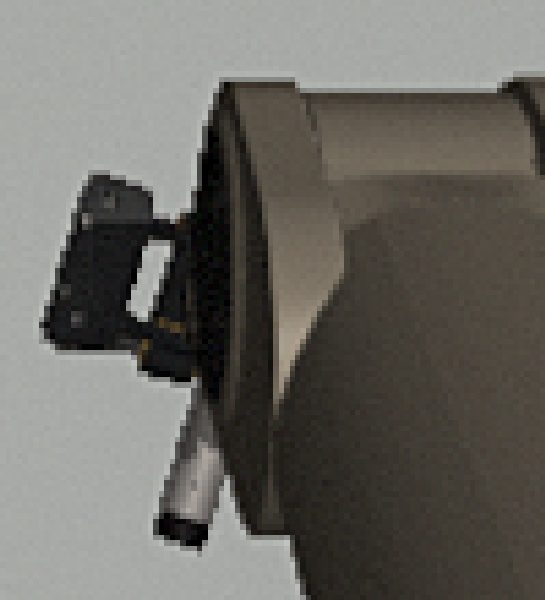

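Run:
```python
from h import *
s=sense();M=R.from_rotvec(s["orientation"]).as_matrix();e=s["ee_pos"]
cap=ray("top",[[270+182/5.4545-.5,150+543/5.4545-.5]],12)[0]
# side: cap left extreme mid, hole centre
h=ray("side",[[160+641/5.7143-.5,180+483/5.7143-.5]],12)[0]
c2=ray("side",[[160+132/5.7143-.5,180+405/5.7143-.5]],10)[0]
for n,q in(("cap top",cap),("hole side",h),("cap side",c2)):print(n,q.round(1),"rel tool y,z",((q-e)@M)[1:].round(1))
```

```text
cap top [412.   84.3  12. ] rel tool y,z [ -1.9 -89.8]
hole side [598.1  24.8  12. ] rel tool y,z [ -2.1 105.7]
cap side [408.2  79.6  10. ] rel tool y,z [ -7.5 -91.9]
```

Cap at −90 and hole at +106 along tool z, so the gripper is at the balance point. Closing and lifting a little, then checking.

```bash
python3 -m pendant '[0.4,0.15,0,0,0,0.35,0.15,0,0,0,0.32,0.15,0,0,0,0.3,0.15,0,0,0,0.28,0.15,0,0,0,0.26,0.15,0,0,0,0.24,0.15,0,0,0,0.15,0.15,0,0,0,0.1,0.15,0,0,0,0.1,0.15,0,0,0,0.1,0.15,0,0,0]' && python3 -m pendant '[0.1,-1,0,0,0,0.1,-3,0,0,0,0.1,-6,0,0,0,0.1,-8.5,0,0,0,0.1,-9,0,0,0,0.1,-9,0,0,0,0.1,-9,0,0,0]'
python3 - <<'E'
from h import *
p,d=optics.snapshot("side");np.savez("side5.npz",p=p,d=d);crop("side",p,160,320,165,285,"side5")
E
```

```text
clock: 8.73
ee_pos: [498.1, 58.9, 3.3]
orientation: [0.242, 1.556, -0.243]
contact_force: [0.4, 0.4, -1.5]
grip_width: 0.249
clock: 9.32
ee_pos: [497.8, 59.2, 93.3]
orientation: [0.242, 1.556, -0.242]
contact_force: [0.8, -0.1, -1.9]
grip_width: 0.249
side5 scale 5.0
```

View pics/side5.png

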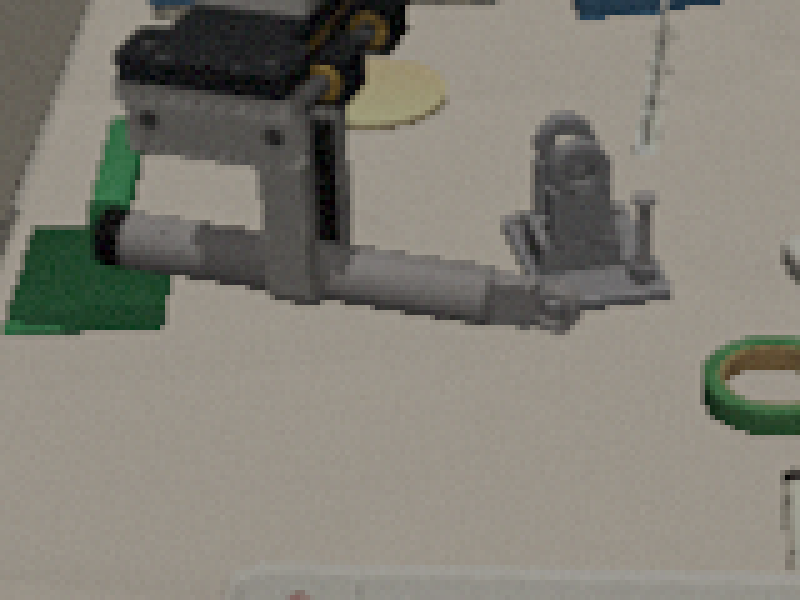

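Rod is held, tongue at (560,305) in the crop. Refining the bracket pose from the first picture's mask.

Run:
```python
from h import *
z=np.load("top0.npz");p=z["p"]
g=cv2.cvtColor(p,cv2.COLOR_RGB2GRAY).astype(float)
roi=np.zeros(g.shape,np.uint8);roi[145:188,214:264]=1
bg=np.median(g[190:215,220:280]);print("bg",bg)
for th in(8,14,20):
    m=((g<bg-th)&(roi>0)).astype(np.uint8)
    n,lab,st,_=cv2.connectedComponentsWithStats(m);i=1+np.argmax(st[1:,4]);m=(lab==i).astype(np.uint8)
    big=cv2.resize(m*255,None,fx=4,fy=4,interpolation=cv2.INTER_LINEAR)
    cs,_=cv2.findContours((big>127).astype(np.uint8),cv2.RETR_EXTERNAL,cv2.CHAIN_APPROX_NONE)
    c=max(cs,key=cv2.contourArea).reshape(-1,2);uv=(c+.5)/4-.5
    w=ray("top",uv,8)[:,:2].astype(np.float32)
    r=cv2.minAreaRect(w);print(th,st[i],r)
    # edge fits: split by expected pose
    psi=np.radians(13.4);X=np.array([np.cos(psi),np.sin(psi)]);Y=np.array([-X[1],X[0]])
    l=(w-[606,233])@np.c_[X,Y]
    for nm,ax,v in(("front",0,-26),("back",0,38),("right",1,-45),("left",1,45)):
        o=1-ax;lim=(-40,40) if ax==0 else (-22,34)
        if nm=="back":lim=(-20,40)
        if nm=="right":lim=(-22,15)
        k=(abs(l[:,ax]-v)<6)&(l[:,o]>lim[0])&(l[:,o]<lim[1])
        vx,vy,x0,y0=cv2.fitLine(l[k].astype(np.float32),cv2.DIST_HUBER,0,.01,.01).ravel()
        pos=(x0,y0)[ax];ang=np.degrees(np.arctan2(vy,vx))
        print(nm,"offset",round(float(pos-v),2),"ang",round(float(ang if ax==1 else (ang%180)-90),2) )
```

```text
bg 149.0
8 [ 219  149   41   35 1007] ((612.8202514648438, 234.5592803955078), (70.5179443359375, 91.81100463867188), 13.837668418884277)
front offset -1.15 ang 0.21
back offset 0.95 ang -0.76
right offset 0.1 ang 0.65
left offset -0.17 ang 0.35
14 [219 149  41  35 987] ((611.9799194335938, 234.36376953125), (68.61771392822266, 91.88825225830078), 13.691523551940918)
front offset -1.15 ang 0.21
back offset 0.06 ang -2.29
right offset 0.1 ang 0.65
left offset -0.17 ang 0.35
20 [219 150  41  34 953] ((611.6536865234375, 234.27194213867188), (68.11510467529297, 91.81100463867188), 13.837669372558594)
front offset -1.1 ang 0.35
back offset -1.31 ang -0.62
right offset 0.27 ang -0.2
left offset -0.17 ang 0.35
```

```bash
python3 -m pendant '[0.1,0,0.5,-1.5,-0.05,0.1,0,1.5,-4,-0.12,0.1,0,3,-6.5,-0.2,0.1,0,5,-7.9,-0.28,0.1,0,7,-7.9,-0.36,0.1,0,9,-7.9,-0.44,0.1,0,10.5,-7.9,-0.5,0.1,0,11.5,-7.9,-0.54,0.1,0,12,-7.9,-0.548,0.1,0,12,-7.9,-0.548,0.1,0,12,-7.9,-0.548,0.1,0,12,-7.9,-0.548]'
python3 - <<'E'
from h import *
print(R.from_rotvec(sense()["orientation"]).as_matrix().round(3))
for n,b in(("side",(160,320,150,270)),("top",(200,330,130,240))):
    p,d=optics.snapshot(n);np.savez(n+"6.npz",p=p,d=d);crop(n,p,*b,n+"6")
E
```

```text
clock: 10.37
ee_pos: [458.2, 196.2, 92.3]
orientation: [-0.187, 1.564, 0.186]
contact_force: [-0.9, -1.1, -1.7]
grip_width: 0.244
[[-0.001 -0.235  0.972]
 [-0.001  0.972  0.235]
 [-1.    -0.001 -0.001]]
side6 scale 5.0
top6 scale 5.454545454545454
```

View pics/side6.png

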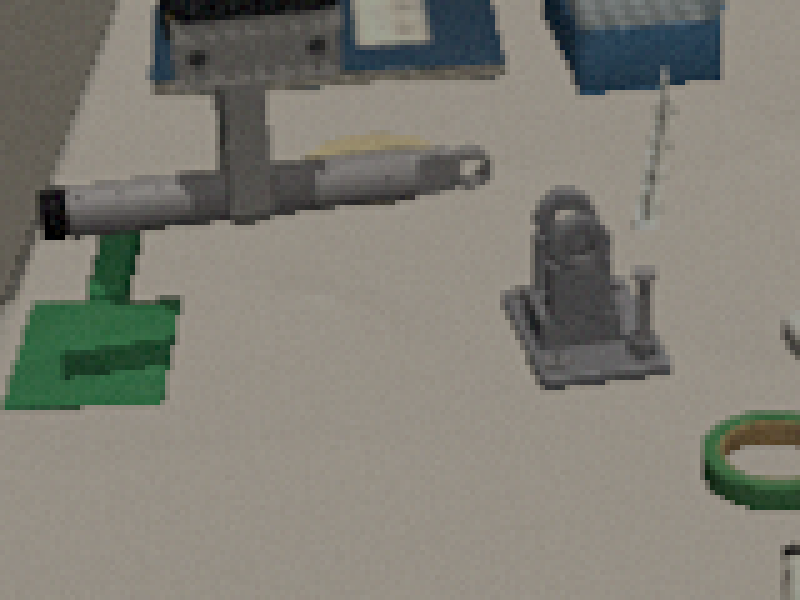

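View pics/top6.png

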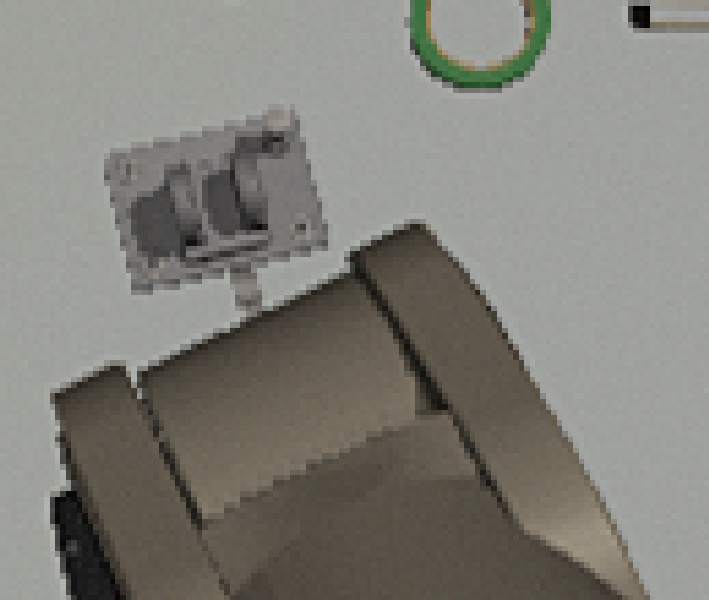

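Top: tongue seen at (246,285), slot centred near (219,200). Side: hole at (474,168), bracket near-knuckle hole around (578,243). Now converting.

Run:
```python
from h import *
s=sense();M=R.from_rotvec(s["orientation"]).as_matrix();e=s["ee_pos"]
B=np.array([605.7,233,0]);ps=np.radians(13.7);X=np.array([np.cos(ps),np.sin(ps),0]);Y=np.array([-X[1],X[0],0])
def rep(n,q):print(n,q.round(1),"bracket xy",((q-B)@X).round(1),((q-B)@Y).round(1),"tool yz",((q-e)@M)[1:].round(1))
z=np.load("top6.npz");p=z["p"];g=cv2.cvtColor(p,cv2.COLOR_RGB2GRAY).astype(int)
print(g[176:190,238:252])
W=cloud("top",z["d"]);print(W[178:187,240:250,2].round())
h=M@[0,0,106]+e;h[2]=e[2]+8.7;rep("FK hole",h)
# side: intersect hole ray with vertical plane containing rod axis (FK) and shifted
def vplane(n,uv,P0,N):
    c=optics.calibration(n);P=c["pose"];d=P[:3,:3]@[(uv[0]-c["cx"])/c["fx"],(uv[1]-c["cy"])/c["fy"],1];o=P[:3,3]
    return o+d*((P0-o)@N)/(d@N)
uv=(160+474/5-.5,150+168/5-.5)
for off in(-2,0,2):rep(f"side hole off{off}",vplane("side",uv,h+off*Y,Y))
# knuckle hole near face at y=-19 : 
uvk=(160+578/5-.5,150+243/5-.5)
rep("knuckle near",vplane("side",uvk,B-19*Y,Y))
```

```text
[[ 89  77  53  50  57  80  98 100 111 127 125 115 105  99]
 [ 58  81  94 102 112 129 129 115 103  95  92 131 127 121]
 [113 128 127 117  96  97 100  90 125 120 121 163 168 168]
 [104  94  84 139  78  67  81  81 135 168 167 163 162 164]
 [123 119 113 169 109 102 106 101 104 157 164 162 161 158]
 [169 166 167 171 119 117 122 123 122 161 163 157 160 162]
 [164 159 161 164 147 134 134 131 132 147 163 162 159 163]
 [162 160 161 161 167 130 133 131 120 114 158 164 161 161]
 [160 158 161 159 165 102 116 121 108  98 157 164 167 170]
 [161 160 161 159 169 111  95  77  92 106 168 175 144 132]
 [161 162 159 162 165 142 131 107 122 113 128 135  81  40]
 [163 162 158 160 164 167 164 128 116  76  40  37  42  52]
 [161 162 161 163 168 175 124  73  47  42  47  51  60  63]
 [161 164 167 174 134 132  59  39  48  60  62  65  68  65]]
[[ 8.00e+00  9.00e+00  6.00e+00  8.00e+00  8.00e+00  9.00e+00  6.00e+00
   6.00e+00 -2.00e+00 -2.00e+00]
 [ 7.00e+00  1.20e+01  8.00e+00  1.02e+02  1.05e+02  1.04e+02 -2.00e+00
   0.00e+00  3.00e+00  3.00e+00]
 [ 3.00e+00  0.00e+00  1.06e+02  1.07e+02  1.08e+02  1.05e+02  
[... 356 characters left out ...]

 [ 2.00e+00 -2.00e+00  4.00e+00  1.09e+02  1.10e+02  1.09e+02  1.11e+02
   1.06e+02  1.00e+00  3.00e+00]
 [ 3.00e+00  1.00e+00  1.00e+00  1.11e+02  1.08e+02  1.10e+02  1.06e+02
   1.07e+02  2.00e+00  3.00e+00]
 [ 2.00e+00  4.00e+00  1.11e+03  9.50e+01  1.06e+02  1.08e+02  1.09e+02
   1.10e+02  2.00e+00  1.00e+00]]
FK hole [561.4 221.5 101.2] bracket xy -45.8 -0.7 tool yz [ -0. 106.]
side hole off-2 [561.2 219.4  99.2] bracket xy -46.4 -2.7 tool yz [ -2.  105.4]
side hole off0 [561.2 221.4  98.1] bracket xy -46.0 -0.7 tool yz [ -0.  105.8]
side hole off2 [561.1 223.5  97.1] bracket xy -45.6 1.3 tool yz [  2.  106.2]
knuckle near [608.7 214.2  62.2] bracket xy -1.5 -19.0 tool yz [-18.2 150.3]
```

Run:
```python
from h import *
p=np.load("side0.npz")["p"];crop("side",p,255,300,183,232,"s0z")
p=np.load("side6.npz")["p"];crop("side",p,230,300,170,222,"s6z")
p=np.load("top6.npz")["p"];crop("top",p,216,266,145,190,"t6z")
```

```text
s0z scale 12.244897959183673
s6z scale 11.428571428571429
t6z scale 13.333333333333334
```

View pics/s6z.png

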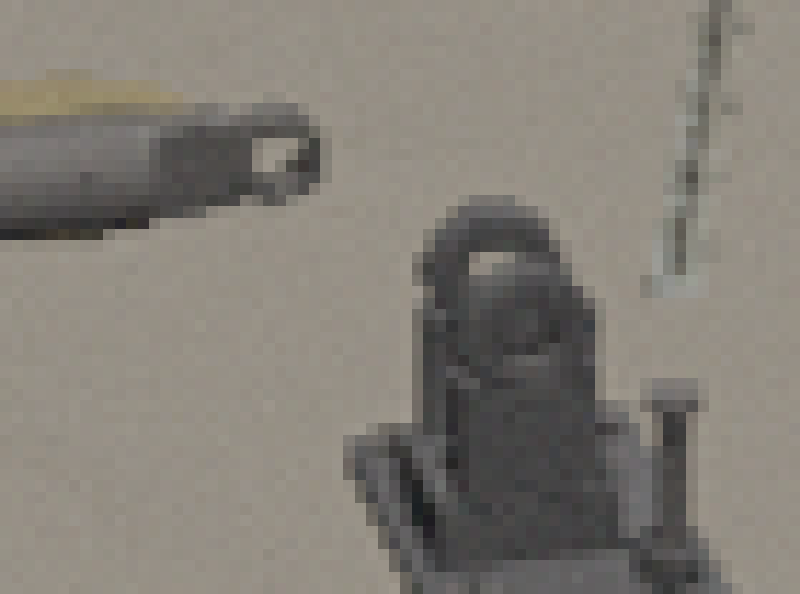

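View pics/t6z.png

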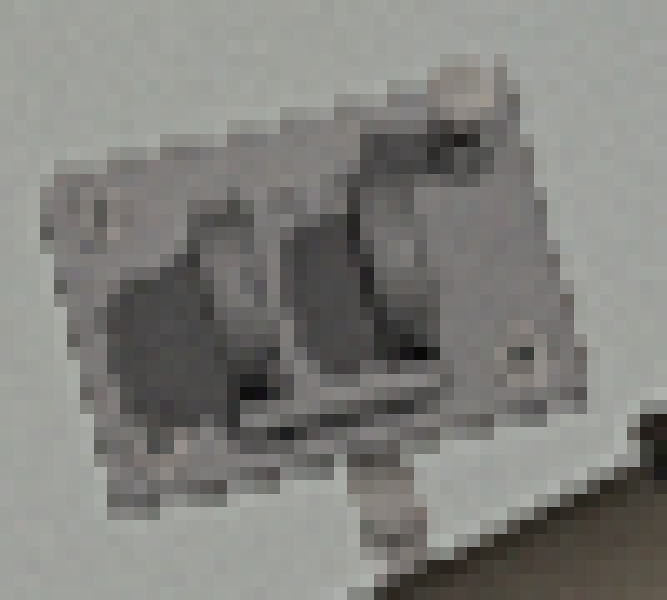

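Run:
```python
from h import *
s=sense();M=R.from_rotvec(s["orientation"]).as_matrix();e=s["ee_pos"]
B=np.array([605.7,233,0]);ps=np.radians(13.7);X=np.array([np.cos(ps),np.sin(ps),0]);Y=np.array([-X[1],X[0],0])
for n,uv,z in(("tongue",(244.0,181),110.5),("tongue",(245,183),110.5),("slot top",(239.0,163.25),73)):
    q=ray("top",[uv],z)[0];print(n,q.round(1),"bracket",((q-B)@X).round(1),((q-B)@Y).round(1),"tool yz",((q-e)@M)[1:].round(1))
g=cv2.cvtColor(np.load("top0.npz")["p"],cv2.COLOR_RGB2GRAY).astype(int);print(g[158:172,228:252])
W=cloud("top",np.load("top0.npz")["d"]);m=(W[...,2]>62)&(abs(W[...,0]-606)<50)&(abs(W[...,1]-233)<50)
l=np.c_[(W[m]-B)@X,(W[m]-B)@Y,W[m][:,2]];hist=np.histogram(l[:,1],np.arange(-26,27,2));print(hist[0]);print("x range",np.percentile(l[:,0],[3,50,97]))
k=l[:,1]>0;print(l[k].mean(0),l[~k].mean(0))
for q in(k,~k):print(np.percentile(l[q,1],[4,96]))
```

```text
tongue [562.2 221.2 110.5] bracket -45.0 -1.1 tool yz [ -0.5 106.8]
tongue [557.8 219.1 110.5] bracket -49.8 -2.2 tool yz [ -1.5 101.9]
slot top [608.2 232.8  73. ] bracket 2.3 -0.8 tool yz [ -0.  154.1]
[[115 120 119 120 111 112 115 119 118 124 120 121 107  97  69  66  75  69
   81 100 100  96  86  93]
 [115 117 116 117 111  95 117 120 105 101 105 118 104 106  62  80  88  91
   86 124 125 123 122 121]
 [117 121  99  96  89  67  91 119 100  98 102 121 103 107  60  90  98  95
   87 118 119 116 116 119]
 [118 122  81  73  70  71  70 115 115 120 103  98  77  67  37  96 105 104
   98 110 119 120 118 118]
 [119 125  82  83  85  91  87 114 121  99  71  71  70  73  32  97 111 115
  110 103 119 117 120 118]
 [122 107  68  93  95  94  87 115 122  79  70  69  75  77  47  76 111 118
  124  98 116 120 121 118]
 [103  78  56  97 104 104 104 103 119  79  68  72  76  78  61  56 109 116
  120  85 115 119 121 118]
 [ 75  70  72  88 106 113  99  93 122  79  72  73  76  73  74  36 100 107
  107  98 107 117 117 118]
 [ 73  76  74  74 108 121 105  88 123  81  72  74  74  74  76  38  86  92
   93  95  88 117 121 119]
 [ 75  73  77  60 105 115 121  93 121  80  71  78  75  75  77  48  65  84
   87  86  87 118 120 119]
 [ 77  76  76  56  98 105 107 106 106  97  78  70  73  76  77  64  44  76
   76  72  79 116 120 119]
 [ 74  78  73  77  81  94  93  94  89 123  81  74  76  74  77  82  41  53
   53  68  87 121 121 119]
 [ 77  78  75  80  65  81  86  86  78 122  82  72  74  79  75  79  48  46
   38  56  80 120 122 120]
 [ 76  77  75  74  60  73  73  69  51 117 105  73  67  74  74  75  45  43
   22   9  41 116 120 116]]
[ 0  0  0  4 10 11 10 12  8  0  0  0  0  0  0  0  0  3 11 10 11 11  6  0
  0  0]
x range [-14.08409147  -2.22500525  12.38289854]
[-1.64089774 14.27658963 70.98429292] [ -1.91688274 -13.55667593  71.10049151]
[ 9.62499252 18.96192711]
[-18.17074383  -8.86139908]
```

Run:
```python
from h import *
s=sense();M=R.from_rotvec(s["orientation"]).as_matrix();e=s["ee_pos"]
B=np.array([605.7,233,0]);ps=np.radians(13.7);X=np.array([np.cos(ps),np.sin(ps),0]);Y=np.array([-X[1],X[0],0])
for n in("top","side"):
    W=cloud(n,np.load(n+"6.npz")["d"]);L=np.stack([(W-B)@X,(W-B)@Y,W[...,2]],-1)
    m=(W[...,2]>88)&(W[...,2]<118)&(L[...,0]>-69)&(L[...,0]<-30)&(abs(L[...,1])<25)
    l=L[m];print(n,len(l),np.percentile(l,[4,50,96],axis=0).round(1).tolist(),"z>105 lat",l[l[:,2]>105].mean(0))
    m=(W[...,2]>62)&(abs(L[...,0])<30)&(abs(L[...,1])<25);l=L[m]
    for k in(l[:,1]>0,l[:,1]<0):print(" knuckle",k.sum(),np.percentile(l[k],[4,50,96],axis=0).round(1).tolist())
# side: rod pitch check, rod top edge points
W=cloud("side",np.load("side6.npz")["d"]);L=np.stack([(W-e)@M[:,2],(W-e)@M[:,1],W[...,2]],-1)
m=(W[...,2]>70)&(abs(L[...,1])<25)&(W[...,2]<120)
for a in range(-90,80,20):
    q=L[m&(L[...,0]>a)&(L[...,0]<a+20)]
    if len(q)>5:print(a,len(q),q[:,1:].mean(0).round(1),np.percentile(q[:,2],[3,97]).round(1))
```

```text
top 44 [[-59.4, -6.0, 101.1], [-50.3, -1.1, 108.7], [-40.3, 3.2, 110.7]] z>105 lat [-51.03606932  -1.33877911 108.91204018]
 knuckle 53 [[-13.2, 9.6, 64.8], [-1.6, 14.0, 71.2], [11.6, 18.9, 75.6]]
 knuckle 53 [[-13.6, -18.2, 64.7], [-2.2, -13.2, 70.3], [11.7, -8.9, 75.0]]
side 99 [[-68.1, -9.7, 91.8], [-57.1, -6.0, 102.3], [-41.3, 1.1, 110.8]] z>105 lat [-56.45015193  -4.87638454 108.47190662]
 knuckle 58 [[-13.7, 4.6, 62.4], [-2.5, 9.1, 69.8], [11.4, 16.9, 74.3]]
 knuckle 58 [[-13.9, -22.4, 63.3], [-2.1, -18.6, 69.1], [10.2, -10.8, 74.6]]
-90 96 [ -8.9 105.1] [ 93.5 113.2]
-70 97 [ -9.3 105.1] [ 93.  113.6]
-50 95 [ -9.1 105. ] [ 92.3 112.8]
-30 98 [ -9.  105.2] [ 92.  113.2]
-10 61 [-15.5 106.9] [ 92.8 118.9]
10 90 [-10.1 105.1] [ 92.6 113.1]
30 92 [ -9.4 104.6] [ 92.2 112.8]
50 91 [ -9.6 105.2] [ 92.3 113. ]
70 84 [ -6.7 103.2] [ 91.3 112.3]
```

Rod is level (its top at z 113 all along). It needs about +1.5 mm sideways, −41 mm in height and +45 mm forward. First lower and shift, then go in partway.

```bash
python3 -m pendant '[0.1,1,0.15,0,0,0.1,2,0.15,0,0,0.1,3,0.15,0,0,0.1,3.8,0.15,0,0,0.1,4.1,0.15,0,0,0.1,4.1,0.15,0,0,0.1,4.1,0.15,0,0,0.1,4.1,0.15,0,0]'
python3 - <<'E'
from h import *
print(R.from_rotvec(sense()["orientation"]).as_matrix().round(4))
for n,b in(("side",(225,300,160,216)),("top",(206,266,135,180))):
    p,d=optics.snapshot(n);np.savez(n+"7.npz",p=p,d=d);crop(n,p,*b,n+"7")
E
```

```text
clock: 11.13
ee_pos: [458.2, 198.0, 51.8]
orientation: [-0.187, 1.563, 0.186]
contact_force: [0.4, -0.4, -0.6]
grip_width: 0.25
[[-0.000e+00 -2.356e-01  9.718e-01]
 [-8.000e-04  9.718e-01  2.356e-01]
 [-1.000e+00 -8.000e-04 -2.000e-04]]
side7 scale 10.666666666666666
top7 scale 13.333333333333334
```

View pics/side7.png

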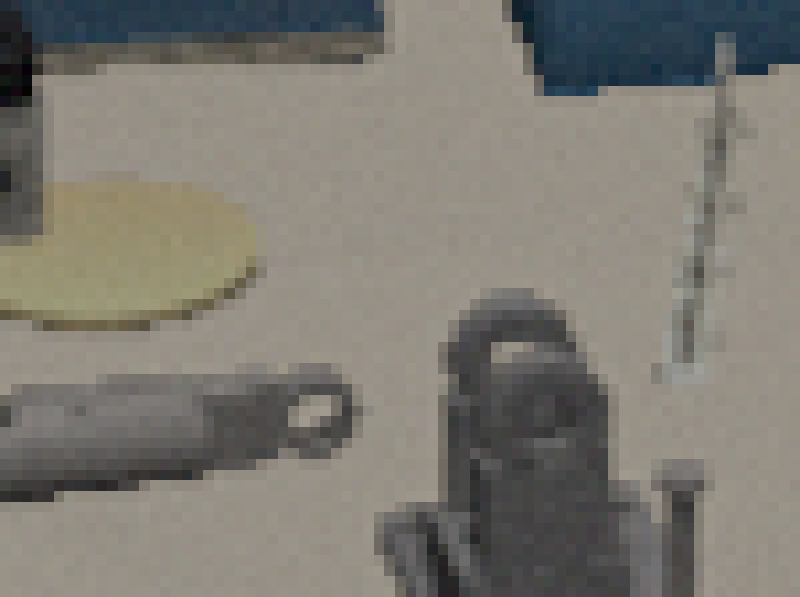

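View pics/top7.png

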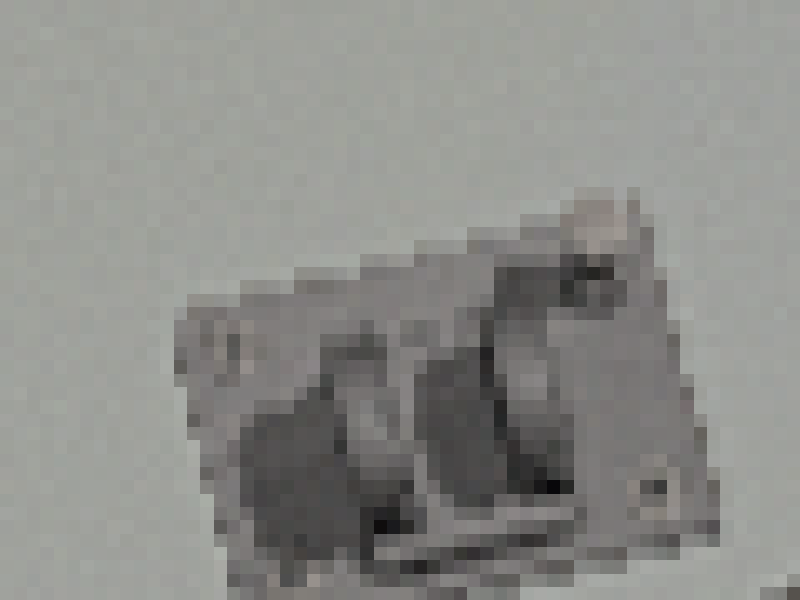

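```bash
cat >> h.py <<'E'
B=np.array([605.7,233,0]);ps=np.radians(13.7);X=np.array([np.cos(ps),np.sin(ps),0]);Y=np.array([-X[1],X[0],0])
def vplane(n,uv,lat):
    c=optics.calibration(n);P=c["pose"];d=P[:3,:3]@[(uv[0]-c["cx"])/c["fx"],(uv[1]-c["cy"])/c["fy"],1];o=P[:3,3]
    q=o+d*((B+lat*Y-o)@Y)/(d@Y);return np.array([(q-B)@X,(q-B)@Y,q[2]]).round(1)
def fkhole():
    s=sense();M=R.from_rotvec(s["orientation"]).as_matrix();q=s["ee_pos"]+M@[-8.7,0,106]
    return np.array([(q-B)@X,(q-B)@Y,q[2]]).round(1)
E
python3 - <<'E'
from h import *
f=lambda x,y:(225+x/10.667-.5,160+y/10.667-.5)
print("FK",fkhole());print("tongue near face",vplane("side",f(320,407),-5+.5))
print("knuckle near",vplane("side",f(548,405),-19.), "knuckle right edge",vplane("side",f(608,405),-19),"top",vplane("side",f(530,355),-19),"left",vplane("side",f(478,405),-19))
# sub-pixel top: gray col profile
W=cloud("top",np.load("top7.npz")["d"]);L=np.stack([(W-B)@X,(W-B)@Y,W[...,2]],-1)
m=(L[...,2]>45)&(L[...,2]<90)&(L[...,0]<-20)&(L[...,0]>-70)&(abs(L[...,1])<20);l=L[m];print(len(l),l.mean(0) if len(l) else 0)
E
```

```text
FK [-45.5   0.9  60.7]
tongue near face [-47.2  -4.5  62.3]
knuckle near [  0.3 -19.   63.6] knuckle right edge [ 13.8 -19.   61.8] top [ -3.6 -19.   76.4] left [-15.3 -19.   65.8]
46 [-50.69524726   0.32917842  67.69786929]
```

Tongue lateral 0.33 and slot 0.36 in the same camera; height is within 1 mm. Going in.

```bash
python3 -m pendant '[0.1,0.07,0,0.5,0,0.1,0.07,0,1,0,0.1,0.07,0,1.5,0,0.1,0.07,0,2,0,0.1,0.07,0,2.5,0,0.1,0.07,0,3,0,0.1,0.07,0,3.4,0,0.1,0.07,0,3.8,0,0.1,0.07,0,4.1,0,0.1,0.07,0,4.4,0,0.1,0.07,0,4.55,0,0.1,0.07,0,4.55,0,0.1,0.07,0,4.55,0,0.1,0.07,0,4.55,0]'
python3 - <<'E'
from h import *
print(fkhole(),sense()["contact_force"],sense()["torque"])
for n,b in(("side",(235,295,170,215)),("top",(206,266,135,180))):
    p,d=optics.snapshot(n);np.savez(n+"8.npz",p=p,d=d);crop(n,p,*b,n+"8")
E
```

```text
clock: 12.4
ee_pos: [502.3, 208.7, 51.2]
orientation: [-0.187, 1.563, 0.186]
contact_force: [0.9, -0.6, -1.1]
grip_width: 0.246
[-0.2  0.8 59.9] [ 0.86360771 -0.56185856 -1.0549728 ] [ 0.06829051 -0.02071615 -0.01845466]
side8 scale 13.333333333333334
top8 scale 13.333333333333334
```

View pics/side8.png

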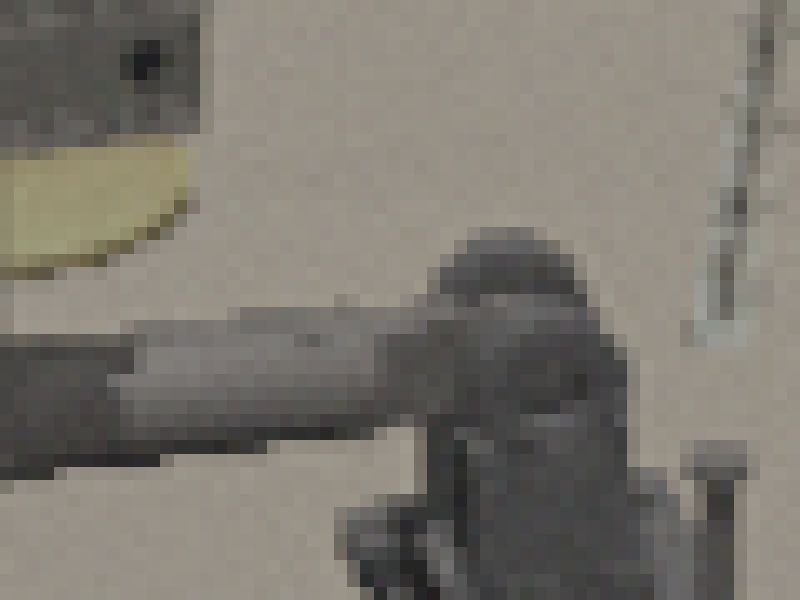

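View pics/top8.png

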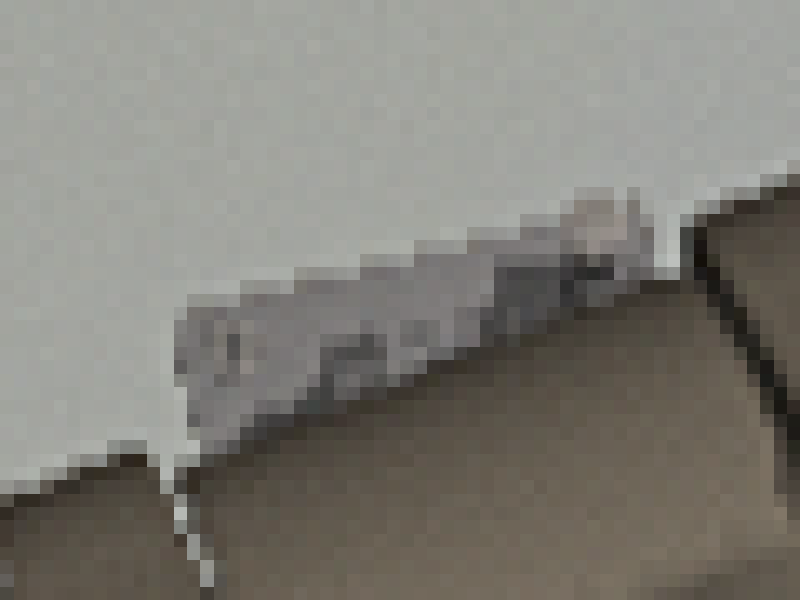

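Run:
```python
from h import *
ims=[]
acc=[optics.snapshot("side")[0].astype(float) for _ in range(6)]
after=np.mean(acc,0)
before=np.mean([np.load(f"side{i}.npz")["p"].astype(float) for i in(0,1,2,4,5,6,7)],0)
np.savez("avg.npz",a=after,b=before)
for im in(before,after):
    c=im[185:215,262:292,::-1];c=np.clip((c-30)*2.0,0,255).astype(np.uint8)
    ims.append(cv2.resize(c,(390,390),interpolation=cv2.INTER_CUBIC))
cv2.imwrite("pics/cmp.png",np.hstack([ims[0],np.zeros((390,10,3),np.uint8),ims[1]]))
```

```text
(no output)
```

View pics/cmp.png

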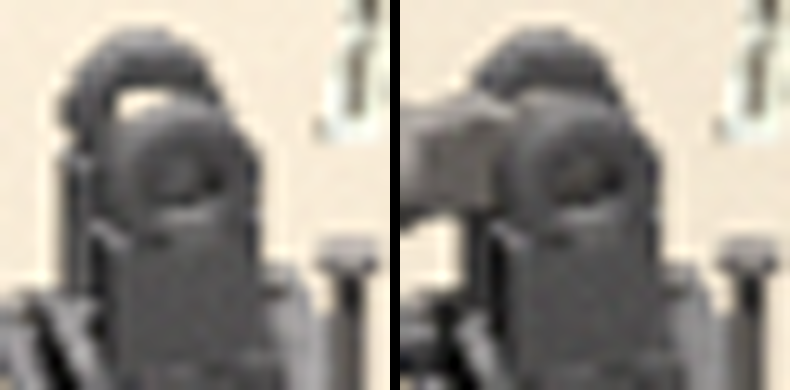

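Run:
```python
from h import *
for l in(-19,-18.6):print(vplane("side",(275.6,197.7),l))
# tongue hole in side7/6: bright see-through + dark: enhanced view
ims=[]
for n,u,v in(("side7",240,183),("side6",240,170)):
    c=np.load(n+".npz")["p"].astype(float)[v:v+28,u:u+28,::-1];c=np.clip((c-30)*2,0,255).astype(np.uint8)
    ims.append(cv2.resize(c,(392,392),interpolation=cv2.INTER_CUBIC))
cv2.imwrite("pics/tong.png",np.hstack(ims))
```

```text
[ -0.3 -19.   63.1]
[ -0.2 -18.6  62.9]
```

View pics/tong.png

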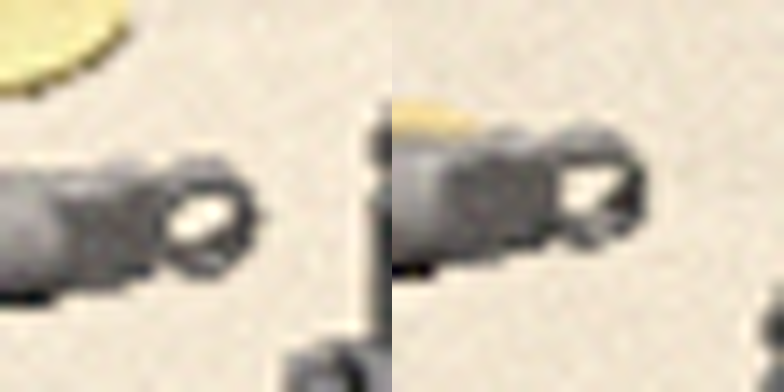

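Run:
```python
from h import *
print("tongue hole side7",vplane("side",(253.8,198.36),-4.5),"right edge",vplane("side",(240+256/14-.5,183+222/14-.5),-4.5),"bottom",vplane("side",(240+205/14-.5,183+278/14-.5),-4.5))
f=lambda x,y:(262+x/13-.5,185+y/13-.5)
print("near knuckle: right",vplane("side",f(260,175),-19),"face top",vplane("side",f(178,103),-19),"hole bottom",vplane("side",f(185,213),-19),"far knuckle top",vplane("side",f(145,28),14), vplane("side",f(145,28),19))
g=np.load("avg.npz")["a"]
ds=[optics.snapshot("side")[1] for _ in range(6)];d=np.median(ds,0)
W=cloud("side",d);L=np.stack([(W-B)@X,(W-B)@Y,W[...,2]],-1)
for a in range(-100,-25,12):
    q=L[(L[...,0]>a)&(L[...,0]<a+12)&(abs(L[...,1])<22)&(L[...,2]>35)&(L[...,2]<80)];print(a,len(q),np.percentile(q[:,2],[3,90,97]).round(1),q[:,1].min().round(1))
for lo,hi in((-26,-2),(2,20)):
    q=L[(abs(L[...,0])<6)&(L[...,1]>lo)&(L[...,1]<hi)&(L[...,2]>35)&(L[...,2]<85)];print(lo,len(q),np.percentile(q[:,2],[3,90,97]).round(1))
```

```text
tongue hole side7 [-48.9  -4.5  60.7] right edge [-39.4  -4.5  59.4] bottom [-48.4  -4.5  50. ]
near knuckle: right [ 13.8 -19.   60.5] face top [ -1.2 -19.   77. ] hole bottom [ -0.  -19.   54.7] far knuckle top [ 1.2 14.  75.5] [ 2.5 19.  72.9]
-100 32 [51.4 70.4 70.9] -18.2
-88 52 [52.8 71.1 71.7] -13.0
-76 55 [50.6 70.9 71.5] -13.2
-64 53 [52.2 71.3 72. ] -12.5
-52 52 [51.6 71.  71.1] -13.9
-40 46 [50.6 70.6 71.2] -12.8
-28 48 [48.8 69.3 69.8] -18.2
-26 82 [36.7 73.5 74.7]
2 26 [66.3 74.8 75.1]
```

Run:
```python
from h import *
for v in(178,178.5,179):
    for z in(101,105):
        q=ray("top",[(243.5,v)],z)[0];print(v,z,((q-B)@X).round(1))
# cap in current side view, top of cap not needed; cap end now
p=np.load("avg.npz")["a"].astype(np.uint8)
crop("side",p,150,250,175,235,"capnow")
```

```text
178 101 -37.0
178 105 -37.6
178.5 101 -38.1
178.5 105 -38.6
179 101 -39.2
179 105 -39.7
capnow scale 8.0
```

View pics/capnow.png

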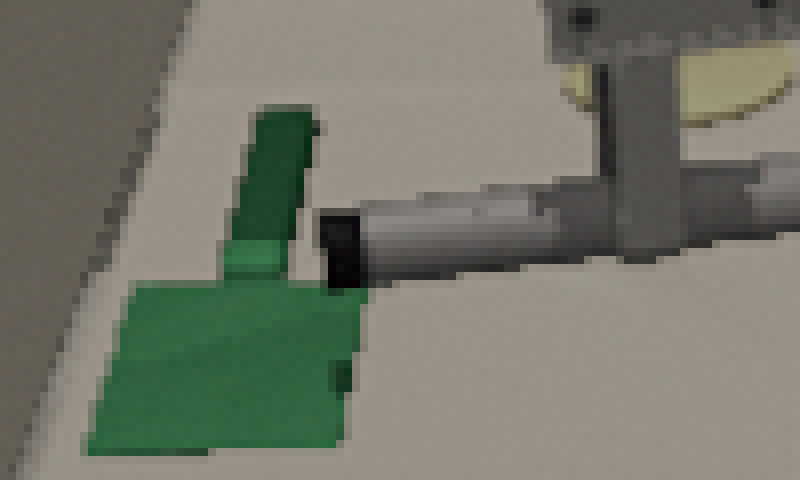

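Run:
```python
from h import *
f=lambda x,y:(150+x/8-.5,175+y/8-.5)
print("cap left",[vplane("side",f(323,y),l) for y,l in((250,-4),(230,0),(250,0))])
print("cap bottom corner near",vplane("side",f(328,270),-11))
# finger centre on near side of rod (pad outer). finger edges at x 615..680,y 240
for x in(615,680):print("finger",vplane("side",f(x,235),-12-6))
# shoulder in side7 and now
print("shoulder side7",vplane("side",(240+62/14-.5,183+215/14-.5),-11),vplane("side",(240+62/14-.5,183+215/14-.5),-7))
```

```text
cap left [array([-197.8,   -4. ,   62.2]), array([-197. ,    0. ,   66.4]), array([-197.5,    0. ,   60. ])]
cap bottom corner near [-197.3  -11.    59.4]
finger [-115.9  -18.    62.8]
finger [-97.2 -18.   60.1]
shoulder side7 [-73.5 -11.   68.8] [-72.7  -7.   66.6]
```

Side and top measurements of tip, hole, shoulder and cap agree that the tongue sits about 2 mm short and about 1 mm low. Correcting.

```bash
python3 -m pendant '[0.1,-0.05,0,0.1,0,0.1,-0.1,0,0.18,0,0.1,-0.1,0,0.18,0,0.1,-0.1,0,0.18,0,0.1,-0.1,0,0.18,0,0.1,-0.1,0,0.18,0]'
python3 - <<'E'
from h import *
print(fkhole())
after=np.mean([optics.snapshot("side")[0].astype(float) for _ in range(8)],0);ims=[]
z=np.load("avg.npz")
for im in(z["b"],z["a"],after):
    c=im[187:205,266:286,::-1];c=np.clip((c-30)*3.0,0,255).astype(np.uint8)
    ims.append(cv2.resize(c,(260,234),interpolation=cv2.INTER_CUBIC))
cv2.imwrite("pics/cmp2.png",np.hstack(ims))
np.savez("avg2.npz",a=after)
E
```

```text
clock: 13.6
ee_pos: [504.2, 209.2, 52.2]
orientation: [-0.187, 1.563, 0.186]
contact_force: [0.2, 0.1, -2.2]
grip_width: 0.245
[ 1.7  0.8 60.9]
```

View pics/cmp2.png

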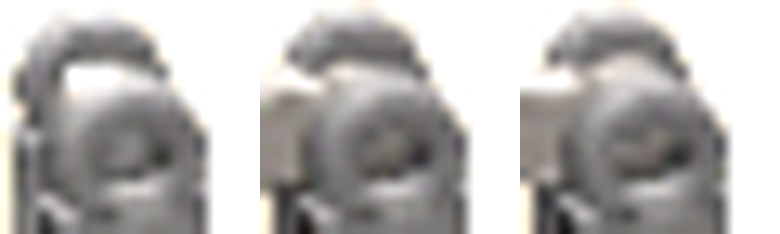

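Run:
```python
from h import *
z=np.load("avg.npz");a2=np.load("avg2.npz")["a"]
ims=[]
for im in(z["b"],z["a"],a2):
    c=im[191:205,268:284].mean(-1);print(c[3:13,2:14].round().astype(int))
    c=np.clip((c-35)*3.2,0,255).astype(np.uint8);ims.append(cv2.resize(c,(256,224),interpolation=cv2.INTER_CUBIC))
cv2.imwrite("pics/cmp3.png",np.hstack(ims))
# predicted pixels: near hole circle, tongue hole near-face circle if aligned
c=optics.calibration("side");P=np.linalg.inv(c["pose"])
def proj(x,l,zz):
    q=B+x*X+l*Y;q[2]=zz;v=P[:3,:3]@q+P[:3,3];return np.array([c["cx"]+c["fx"]*v[0]/v[2],c["cy"]+c["fy"]*v[1]/v[2]]).round(1)
for l in(-19,-9,-5,5,9,19):print(l,"centre",proj(-.4,l,60),"bot",proj(-.4,l,54),"top",proj(-.4,l,66))
```

```text
[[ 79 102 107 104 100  89  85  84  87  92 135 150]
 [ 79  91  95  89  80  75  71  72  74  74  91 135]
 [ 77  88  85  73  70  67  66  64  67  67  69 103]
 [ 76  83  75  70  69  72  72  63  63  67  67  72]
 [ 69  77  71  65  67  74  74  62  53  63  69  66]
 [ 68  74  70  63  69  73  67  59  51  65  70  75]
 [ 65  69  70  64  62  63  60  74  78  74  70  74]
 [ 60  66  71  72  84  97  99  99  84  71  69  84]
 [ 82  63  68  72  77  83  82  82  78  68  66  67]
 [ 92  88  68  61  59  73  80  79  77  72  68  65]]
[[ 90  87  91  99  94  84  81  79  84  86 132 147]
 [ 80  84  90  85  79  71  70  70  72  72  88 133]
 [ 72  82  81  74  69  67  63  64  66  66  66 101]
 [ 71  77  72  66  61  67  70  62  60  66  67  70]
 [ 67  74  70  65  67  68  67  58  50  62  68  65]
 [ 64  72  70  64  63  60  61  54  50  65  69  72]
 [ 59  67  69  65  57  60  58  74  76  72  67  74]
 [ 60  67  68  70  83  95  97  94  82  72  65  83]
 [ 75  64  67  70  74  81  82  78  77  67  67  66]
 [ 89  84  67  60  58  70  80  76  75  70  69  65]]
[[ 81  82  90  98  94  82  81  81  82  88 132 147]
 [ 77  83  90  87  77  72  68  71  73  73  88 132]
 [ 72  82  80  71  69  66  65  64  65  66  66 101]
 [ 71  76  73  66  63  64  72  67  62  65  67  70]
 [ 66  76  69  72  71  68  67  56  51  61  68  63]
 [ 64  72  71  63  63  63  59  50  51  65  67  72]
 [ 59  69  70  63  55  57  57  73  78  72  69  71]
 [ 58  65  70  71  82  95  98  94  82  71  66  82]
 [ 77  62  68  70  77  82  81  80  75  68  63  66]
 [ 89  85  66  61  56  73  79  78  73  71  67  65]]
-19 centre [275.6 198.9] bot [275.6 201.2] top [275.6 196.6]
-9 centre [274.5 196.9] bot [274.5 199.2] top [274.5 194.7]
-5 centre [274.1 196.2] bot [274.1 198.4] top [274.  193.9]
5 centre [273.  194.2] bot [273.  196.5] top [273. 192.]
9 centre [272.6 193.5] bot [272.6 195.7] top [272.5 191.2]
19 centre [271.5 191.6] bot [271.5 193.8] top [271.5 189.4]
```

View pics/cmp3.png

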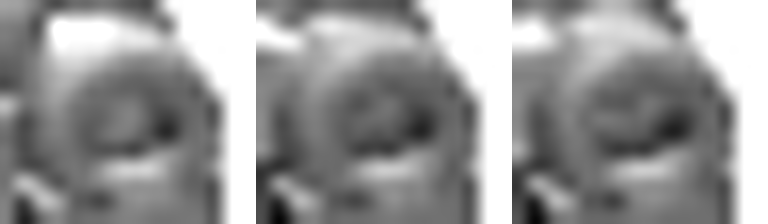

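Run:
```python
from h import *
z=np.load("avg.npz");a2=np.load("avg2.npz")["a"]
for im in(z["b"],z["a"],a2):
    c=im[192:204,268:284];print((c[...,0]-c[...,2]).round().astype(int))
# tongue top edge vs knuckle in depth & top camera, current
d=np.median([optics.snapshot("side")[1] for _ in range(4)],0);W=cloud("side",d);L=np.stack([(W-B)@X,(W-B)@Y,W[...,2]],-1)
q=L[(L[...,0]>-95)&(L[...,0]<-30)&(abs(L[...,1])<14)&(L[...,2]>35)&(L[...,2]<80)]
print("rod top",[np.percentile(q[(q[:,0]>a)&(q[:,0]<a+13)][:,2],95).round(1) for a in(-92,-79,-66,-53)])
```

```text
[[ 1  1  0 14 17 18 13  5  1  1  0 15 17 16 17 18]
 [-1  2  3 16 15  7  5  1  2  1  1  7 15 18 17 18]
 [ 0  1  3  7  4  2  0  1  1  2  0  1 15 17 17 17]
 [ 1  0  2  1  1  0  2  0 -1 -1  1  0  5 15 17 17]
 [ 2  0  1  1  0  0  1 -1  2  1  0  1  1  8 15 17]
 [ 0  1 -1  2  1  0 -1  1  1  1  1  1  2  2 14 17]
 [ 0  1  0  1  2  2  0  0  1  1  1  0  0 -2 16 17]
 [-2  0  0  0  1  2  0  1  2  1  1  2  1  2 15 17]
 [ 1  0  0  2  2  0  0  0  0  2 -1  0  0  4 15 18]
 [ 0  1  0  1  0  1  0  2  1  1  1  0  0  0 13 17]
 [ 1  0  1  1  1  1  1  2  2  2  0  1  1  0 14 17]
 [ 1  0  1  1 -1  0  1  1  0  1  2  2  1 -1 15 17]]
[[ 4  4  2  5  7  3  3  3  0 -1  2 14 16 17 17 16]
 [ 6  4  5  5  3  2  2  1  0  1  0  8 15 17 18 17]
 [ 4  5  5  2  2  0  2  1 -1  0  1  1 14 18 18 16]
 [ 5  4  2  2  0  0  2  1 -1  1  0  1  5 16 18 17]
 [ 4  5  2  1  0  2  1  0  2  2  1  1  0  7 15 17]
 [ 6  2  0  1  2  0  0  2  1  2  2  0 -1  1 15 16]
 [ 4  3  0  0  0  0  2  4  4  2  2  1  0  0 14 17]
 [ 5  1  1  1  2  2  2  4  2  0 -1  0  1  2 15 16]
 [ 5  4  0  1 -1  2  2  2  1  1  0  0  0  3 15 17]
 [ 2  3  0  0  0 -1  1  1  1  1  0  0  0  0 14 18]
 [ 1 -1  0  1  1  1  2  1  2  1  1  2  1  0 14 18]
 [ 0 -1  2  0  0  2  1  0  2  2  2  0  1  0 15 17]]
[[ 6  6  4  5  6  4  4  4  1  0  1 15 18 17 16 17]
 [ 7  6  6  5  4  3  1  1  1  1  1  8 14 17 17 17]
 [ 6  5  4  2  1  1  0  1  0  0  1  1 15 17 16 16]
 [ 5  4  2  2  1  0  1  0  0  0  1  1  5 15 17 17]
 [ 4  3  2 -1  2  1  1  0  1  0  0  1 -1  8 16 17]
 [ 4  3  0  0  0  0  1  2  4  3  0  2  0  2 15 17]
 [ 5  2  1  1  1  2  4  3  4  2  0  1 -1 -1 14 17]
 [ 4  2  0  0  2  3  2  3  3  1  0  1 -1  2 15 17]
 [ 4  3  1  1  1  1  2  2  2  0  0  0  0  3 14 16]
 [ 2  0  0  0  1  0  1  1  2  2  0  0  0  0 14 17]
 [-1  0  0  1  0  1  1  0  0  1  2  1  1 -1 15 18]
 [ 0  1  2  0  1  1 -1  1  1  2  0  2  0  0 16 17]]
rod top [np.float64(72.2), np.float64(72.5), np.float64(72.0), np.float64(72.2)]
```

Run:
```python
from h import *
a=np.mean([optics.snapshot("side")[0].astype(float) for _ in range(80)],0);np.savez("avg3.npz",a=a)
c=a[193:204,269:282];print("cols269.. rows193..");print((c[...,0]-c[...,2]).round(1));print(c.mean(-1).round().astype(int))
im=a[185:210,258:290,::-1]
print(sense()["clock"],fkhole(),sense()["contact_force"].round(1))
```

```text
cols269.. rows193..
[[ 6.1  5.3  4.5  3.2  2.5  1.8  1.4  0.6  1.   0.1  7.3 15.5 16.7]
 [ 5.1  4.3  2.5  1.4  1.   0.9  0.6  0.5  0.   0.5  1.  14.3 17.3]
 [ 4.8  2.7  1.1  0.8  0.8  0.9  0.4 -0.1  0.1  1.2  0.6  5.7 15.3]
 [ 3.8  1.   0.4  0.2  0.6  1.4  0.6  0.6  0.5  0.5  0.1 -0.3  7.7]
 [ 2.3  0.2  0.6  0.8  0.5  1.5  2.7  3.6  2.9  0.7  0.2 -0.2  1.3]
 [ 2.7  0.7  0.7  1.2  1.8  2.6  3.9  4.3  2.7  1.   0.6  0.6 -0.6]
 [ 3.1  1.2  0.2  1.4  1.7  3.2  3.5  3.7  1.7  0.4  0.5  0.2  1.7]
 [ 3.   0.9  1.4  1.3  1.3  1.7  1.1  0.9  0.5  0.4  0.6  0.4  3.3]
 [ 1.2  0.4  0.3  0.2  0.9  1.   1.3  1.5  0.9 -0.   0.2 -0.2 -0.1]
 [ 0.5  0.8  0.3  0.4  1.2  1.1  1.   1.2  1.2  1.2  1.1  1.  -0.9]
 [ 0.2  1.7  1.4  0.6  0.7  0.5  0.2  1.   1.5  1.2  1.4  0.8 -0.3]]
[[116 101  86  94  99 100 102 100  95  86 106 137 146]
 [ 85  82  82  90  98  94  82  80  81  83  87 132 148]
 [ 77  77  83  91  86  78  72  71  71  72  72  87 132]
 [ 73  73  82  81  72  68  67  65  65  66  67  66 101]
 [ 67  71  77  72  68  63  61  71  66  62  65  66  71]
 [ 61  66  73  69  70  70  69  68  56  50  63  67  63]
 [ 61  64  71  69  62  62  64  59  51  51  64  68  73]
 [ 62  60  69  69  63  57  59  58  73  78  72  68  73]
 [ 56  57  65  70  71  81  95  97  94  82  70  65  83]
 [ 84  77  63  68  71  75  81  81  80  76  68  64  65]
 [ 53  88  84  66  60  56  72  79  78  74  70  68  64]]
18.2 [ 1.8  0.8 60.9] [-0.3  0.  -2.3]
```

Through the near knuckle hole, the brownish tongue face only starts at row ~197 (predicted bottom of an aligned hole is 197.2), so the holes line up. Last check: roll of the tongue from depth taken before insertion.

Run:
```python
from h import *
for n,xh,zc in(("side6",-47.8,101),("side7",-47.5,60.7)):
    W=cloud(n,np.load(n+".npz")["d"]);L=np.stack([(W-B)@X,(W-B)@Y,W[...,2]],-1)
    m=(L[...,0]>xh-22)&(L[...,0]<xh-7)&(abs(L[...,1]+5)<8)&(abs(L[...,2]-zc)<7.5)
    l=L[m];A=np.c_[l[:,2]-zc,l[:,0]-xh,np.ones(len(l))];c,res,_,_=np.linalg.lstsq(A,l[:,1],rcond=None)
    sd=np.sqrt(res[0]/len(l));print(n,len(l),"tilt deg",np.degrees(np.arctan(c[0])).round(1),"+-",np.degrees(sd/np.sqrt(len(l))/l[:,2].std()).round(1),"lat",c[2].round(1))
for n in ("top6",):
    W=cloud(n,np.load(n+".npz")["d"]);L=np.stack([(W-B)@X,(W-B)@Y,W[...,2]],-1)
    m=(L[...,0]>-65)&(L[...,0]<-44)&(abs(L[...,1])<15)&(L[...,2]>85);print("px area mm2 width",m.sum()*(1000/460.3)**2/21)
s=sense();print(s["joint_velocities"].round(3),s["grip_width"])
```

```text
Traceback (most recent call last):
  File "h.py", line 9, in cloud
    c=optics.calibration(n);P=c["pose"];v,u=np.mgrid[:384,:512]
ValueError: cameras: side, top
```

Run:
```python
from h import *
for n,xh,zc in(("side6",-47.8,101),("side7",-47.5,60.7)):
    W=cloud("side",np.load(n+".npz")["d"]);L=np.stack([(W-B)@X,(W-B)@Y,W[...,2]],-1)
    m=(L[...,0]>xh-22)&(L[...,0]<xh-7)&(abs(L[...,1]+5)<8)&(abs(L[...,2]-zc)<7.5)
    l=L[m];A=np.c_[l[:,2]-zc,l[:,0]-xh,np.ones(len(l))];c,res,_,_=np.linalg.lstsq(A,l[:,1],rcond=None)
    sd=np.sqrt(res[0]/len(l));print(n,len(l),"tilt deg",np.degrees(np.arctan(c[0])).round(1),"+-",np.degrees(sd/np.sqrt(len(l))/l[:,2].std()).round(1),"lat",c[2].round(1))
W=cloud("top",np.load("top6.npz")["d"]);L=np.stack([(W-B)@X,(W-B)@Y,W[...,2]],-1)
m=(L[...,0]>-65)&(L[...,0]<-44)&(abs(L[...,1])<15)&(L[...,2]>85);print("width",m.sum()*(1000/460.3)**2/21)
s=sense();print(s["joint_velocities"].round(3),s["grip_width"])
```

```text
side6 40 tilt deg 3.1 +- 4.6 lat -6.8
side7 37 tilt deg 6.6 +- 4.1 lat -6.4
width 7.866232884827478
[ 0.001  0.     0.001 -0.003 -0.001  0.001  0.001] 0.25197342849860943
```

Run:
```python
from h import *
D=np.array([optics.snapshot("side")[1] for _ in range(60)]);D[D==0]=np.nan;d=np.nanmedian(D,0);np.savez("d60.npz",d=d)
W=cloud("side",d);L=np.stack([(W-B)@X,(W-B)@Y,W[...,2]],-1)
for v in range(190,205):print(v,[tuple(L[v,u].round(1).tolist()) for u in range(263,269)])
print(sense()["clock"])
```

```text
190 [(7.3, 141.8, 2.3), (9.9, 141.2, 2.2), (12.5, 140.6, 2.2), (15.0, 139.7, 2.3), (-12.3, 15.3, 67.8), (-10.9, 11.0, 69.7)]
191 [(6.0, 136.4, 2.1), (8.6, 135.8, 2.1), (11.2, 135.4, 1.9), (13.7, 134.3, 2.2), (-13.2, 11.7, 67.0), (-11.5, 8.7, 68.3)]
192 [(-25.1, 2.3, 70.7), (-22.8, 1.9, 70.6), (-20.7, 0.6, 71.0), (-18.2, 0.9, 70.5), (-16.1, -0.1, 70.7), (-13.7, -0.1, 70.4)]
193 [(-26.2, -2.1, 70.4), (-24.0, -3.0, 70.6), (-21.7, -3.4, 70.5), (-19.6, -4.5, 70.7), (-17.1, -4.4, 70.3), (-15.0, -5.2, 70.5)]
194 [(-27.0, -5.5, 69.6), (-24.6, -5.5, 69.3), (-22.3, -5.9, 69.2), (-19.9, -5.7, 68.8), (-17.5, -5.8, 68.5), (-15.0, -5.3, 67.9)]
195 [(-27.8, -8.8, 68.8), (-24.6, -5.2, 66.5), (-22.2, -5.3, 66.3), (-19.9, -5.7, 66.1), (-17.4, -5.2, 65.5), (-15.0, -5.2, 65.2)]
196 [(-28.2, -10.4, 67.0), (-24.7, -5.5, 64.0), (-22.1, -4.8, 63.3), (-19.9, -5.4, 63.3), (-17.4, -5.2, 62.9), (-15.1, -5.4, 62.7)]
197 [(-28.4, -10.9, 64.7), (-24.6, -4.9, 61.1), (-22.3, -5.5, 61.1), (-20.0, -5.8, 60.9), (-17.6, -5.7, 60.5), (-15.1, -5.3, 60.0)]
198 [(-28.6, -11.7, 62.5), (-24.7, -5.4, 58.7), (-22.3, -5.1, 58.2), (-20.0, -5.7, 58.2), (-17.5, -5.2, 57.6), (-15.2, -5.6, 57.5)]
199 [(-28.8, -12.1, 60.1), (-24.6, -4.6, 55.6), (-22.4, -5.6, 55.8), (-20.0, -5.4, 55.4), (-17.6, -5.6, 55.2), (-15.1, -5.1, 54.5)]
200 [(-28.7, -11.8, 57.3), (-24.8, -5.2, 53.3), (-22.5, -5.5, 53.2), (-19.9, -5.0, 52.5), (-17.5, -4.9, 52.1), (-15.2, -5.5, 52.1)]
201 [(-28.3, -9.7, 53.5), (-4.5, 81.6, 2.3), (-2.0, 81.4, 2.0), (-15.4, 14.2, 39.2), (-14.2, 8.8, 41.8), (-11.8, 8.7, 41.5)]
202 [(-7.9, 78.3, 1.6), (-5.6, 77.1, 1.9), (-3.3, 76.1, 2.1), (-15.4, 14.3, 36.4), (-14.3, 8.6, 39.2), (-11.9, 8.5, 38.9)]
203 [(-9.4, 72.3, 2.1), (-6.9, 71.7, 2.0), (-4.3, 71.8, 1.6), (-15.5, 14.0, 33.8), (-14.3, 8.8, 36.4), (-11.9, 8.5, 36.2)]
204 [(-10.6, 67.1, 2.2), (-8.2, 66.4, 2.2), (-5.8, 65.7, 2.2), (-15.5, 14.4, 30.9), (-14.4, 8.5, 33.8), (-11.9, 8.8, 33.3)]
21.2
```

The 60-frame depth is very clean: tongue face vertical within ~1.5°, tongue centred at lateral −0.4 and slot at about −0.4. Same for the near hole, tongue end and heights.

Run:
```python
from h import *
d=np.load("d60.npz")["d"];W=cloud("side",d);L=np.stack([(W-B)@X,(W-B)@Y,W[...,2]],-1)
print("lateral, rows 190-203, cols 268-283")
print(L[190:204,268:284,1].round(0).astype(int))
print("z");print(L[190:204,268:284,2].round(0).astype(int))
print("x row197",L[197,268:284,0].round(1))
m=(abs(L[...,1]+19)<3)&(abs(L[...,0])<25)&(L[...,2]>30)
f=L[m];print("near face lat",np.median(f[:,1]),"x range z<58",[np.percentile(f[f[:,2]<58][:,0],k).round(1) for k in(1,99)],"ztop",f[:,2].max())
fl=L[(abs(L[...,1]-14)<6)&(abs(L[...,0])<20)&(L[...,2]>60)];print("far top",np.sort(fl[:,2])[-6:].round(1), fl[np.argsort(fl[:,2])[-8:],0].mean())
```

```text
lateral, rows 190-203, cols 268-283
[[ 11   9   9   9   9   9   8   8   8   9 134 133 133 132 131 131]
 [  9   8   8   8   3   1   2   3   8   8   9 127 127 127 126 125]
 [  0  -1   9   0  -1  -3 -11 -12 -12   9   9 122 121 121 120 120]
 [ -5  -5  -6  -3 -12 -14 -16 -16 -17 -18 -15 -12 115 115 114 114]
 [ -5  -5  -6 -14 -16 -18 -19 -19 -20 -19 -19 -19 111 110 109 108]
 [ -5  -5 -13 -17 -19 -19 -19 -19 -20 -20 -20 -20 -19 105 103 103]
 [ -5 -11 -16 -18 -19 -19 -19 -20 -19 -20 -19 -19 -20 -20  98  97]
 [ -5 -13 -18 -19 -19 -20 -19  -2  -5  -5 -19 -20 -19 -20  93  93]
 [ -6 -15 -19 -19 -20 -19  -4  -4  -5 -11 -19 -20 -20 -20  88  87]
 [ -5 -16 -19 -19 -20  -5  -5  -5   9 -14 -19 -19 -20 -19  83  81]
 [ -5 -13 -19 -20 -19 -19 -13 -13 -14 -17 -19 -20 -19 -19  77  76]
 [  9 -10 -19 -20 -19 -19 -19 -17 -18 -19 -20 -20 -20 -18  72  72]
 [  8 -15 -18 -19 -19 -20 -20 -19 -20 -19 -19 -20 -20 -19  67  66]
 [  9 -16 -19 -19 -20 -20 -19 -20 -19 -19 -19 -20 -20 -20  61  61]]
z
[[70 70 70 70 69 69 69 69 69 68  1  1  1  1  1  1]
 [68 68 68 67 70 71 70 69 66 66 65  1  1  1  1  1]
 [70 71 65 69 70 70 7
[... 167 characters left out ...]
69 69  0  1  1]
 [63 66 68 69 69 69 68 68 67 67 67 67 67 66  1  1]
 [60 64 66 67 66 66 66 56 57 57 64 64 64 63  1  1]
 [57 62 64 64 64 63 55 54 55 58 62 62 61 61  1  1]
 [55 60 62 61 61 53 52 52 44 57 59 59 59 58  1  1]
 [52 56 59 59 58 58 54 54 54 55 56 56 56 55  1  1]
 [42 51 56 56 56 55 55 54 54 54 54 54 53 52  1  1]
 [39 52 53 53 53 53 53 52 52 51 51 51 51 50  1  1]
 [36 50 51 51 51 50 50 50 49 49 49 48 48 48  1  1]]
x row197 [-15.1 -14.5 -13.5 -11.4  -8.9  -6.7  -4.2   2.6   4.2   6.7   5.5   7.7
  10.1  12.5  46.1  48.7]
near face lat -19.409069955772694 x range z<58 [np.float64(-15.6), np.float64(12.7)] ztop 74.46629157069674
far top [74.1 74.2 74.2 74.3 74.3 74.4] -0.7255010635545718
```

Along x the tongue hole and knuckle centre agree (both ≈ −0.9). In height the tongue is about 0.5 mm high, so I'll trim that and hand in.

```bash
python3 -m pendant '[0.1,0.03,0,0,0,0.1,0.05,0,0,0,0.1,0.05,0,0,0,0.1,0.05,0,0,0,0.1,0.05,0,0,0,0.1,0.05,0,0,0,0.1,0.05,0,0,0,0.1,0.05,0,0,0,0.1,0.05,0,0,0,0.1,0.05,0,0,0]'
python3 - <<'E'
from h import *
s=sense();print(fkhole(),s["contact_force"].round(1),s["torque"].round(2),abs(s["joint_velocities"]).max())
p,d=optics.snapshot("side");cv2.imwrite("pics/final.png",cv2.resize(p[:,:,::-1],(800,600)))
d=np.median([optics.snapshot("side")[1] for _ in range(20)],0);W=cloud("side",d)
print("tongue top",[W[v,266,2].round(1) for v in(192,193)],"face",[((W[v,266]-B)@Y).round(1) for v in range(194,200)])
E
```

```text
clock: 22.03
ee_pos: [504.2, 209.2, 51.7]
orientation: [-0.187, 1.563, 0.186]
contact_force: [0.1, 0.6, -2.0]
grip_width: 0.248
[ 1.8  0.8 60.4] [ 0.1  0.6 -2. ] [ 0.06  0.03 -0.01] 0.0017710092512844954
tongue top [np.float64(70.0), np.float64(69.8)] face [np.float64(-5.3), np.float64(-5.3), np.float64(-4.7), np.float64(-5.2), np.float64(-5.8), np.float64(-5.0)]
```

View pics/final.png

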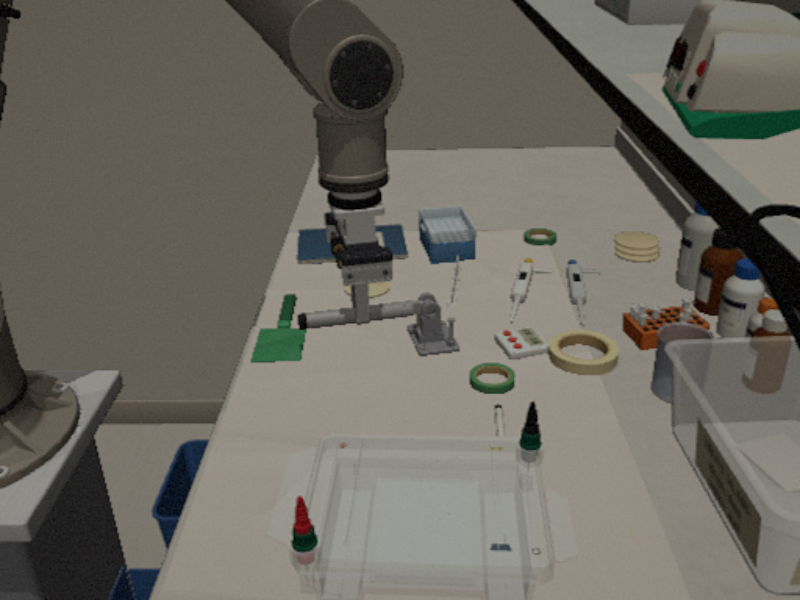

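The final picture shows the arm held level with its tongue in the bracket at (428,305) and the bystanders where they were. The force is only the arm's weight, about 2 N.

```bash
python3 -c "
from cell import env;print(env.hand_in())"
```

```text
the job is handed in; nothing more can be done
None
```

I rolled the swing arm left until its tongue stood on edge and squared it by briefly pinching the tongue's flats. I then gripped it at the balance point, brought the tongue in from the front between the knuckles, and handed in at about 23 s while still holding it there.

**Last checks:**
- **Tongue face:** vertical to about 1.5° in averaged depth; noisier single-frame fits gave 3–7° ± 4°.
- **Sideways:** the tongue is centred in the slot to about 0.5 mm, with about 4 mm free on each side.
- **Hole centres:** they agree to about 1 mm along the bracket and in height.
- **Load:** the wrist force is about 2 N downward, roughly the arm's own weight, so it is not leaning on the bracket.
- **Motion:** joints still.
- **Other objects:** nothing else looked moved in the final side view; I did not measure it.

**Disagreement:** the robot's own position reading puts the tongue hole about 2 mm further forward than the cameras do. I trusted the cameras, since they measured tongue and bracket together.

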